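Find the key that opens the medicine box

TASK

The three keys in the wooden block look alike but only one works the lock in the top of the medicine box: try them, pushing each fully home and turning it clockwise without forcing it, until one turns the lock as far as it goes. Leave that key fully home in the unlocked lock, with the other two standing fully home in slots of the block, and do not disturb the other things on the counter.

Things in the scene. Friction and masses are not known exactly. Their poses are not given: they have to be found in the camera images.
- key_a: a 74 mm key, upright, bow up, about 50 g. Origin: on its long axis at the shoulder (underside of the bow), z up. Bow: black plastic slab 8 (x) by 34 (y) by 36 mm high above the origin; pinch it across x. Blade: steel, 4 (x) by 22 (y) mm, 38 mm long below the origin, hidden notches alike on both edges: a half turn about z changes nothing. Any of the three may be the right one, in any slot
- key_b: a 74 mm key, upright, bow up, about 50 g. Origin: on its long axis at the shoulder (underside of the bow), z up. Bow: black plastic slab 8 (x) by 34 (y) by 36 mm high above the origin; pinch it across x. Blade: steel, 4 (x) by 22 (y) mm, 38 mm long below the origin, hidden notches alike on both edges: a half turn about z changes nothing. Any of the three may be the right one, in any slot
- key_c: a 74 mm key, upright, bow up, about 50 g. Origin: on its long axis at the shoulder (underside of the bow), z up. Bow: black plastic slab 8 (x) by 34 (y) by 36 mm high above the origin; pinch it across x. Blade: steel, 4 (x) by 22 (y) mm, 38 mm long below the origin, hidden notches alike on both edges: a half turn about z changes nothing. Any of the three may be the right one, in any slot
- key_block: fixed wooden block 60 (x) by 150 (y) by 50 mm high, origin at the centre of its underside; three upright slots in a row along y, 45 mm apart, each 8 (x) by 26 (y) mm and 43 mm deep, bevelled. A key stands in it blade down, its shoulder on the block's top, its x axis along the block's x
- key_block_hole0 (a point): centre of the mouth of a slot of the key block, on its top face (50 mm up), at block y = -45 mm; axes as the block's. A key put away here has its origin at this point
- key_block_hole1 (a point): centre of the mouth of a slot of the key block, on its top face (50 mm up), at block y = +0 mm; axes as the block's. A key put away here has its origin at this point
- key_block_hole2 (a point): centre of the mouth of a slot of the key block, on its top face (50 mm up), at block y = +45 mm; axes as the block's. A key put away here has its origin at this point
- medicine_box: fixed white steel box, 150 (x) by 170 (y) mm, lid top 86 mm up, origin at the centre of its underside. The keyhole looks straight up, 45 mm from the centre towards the box's -x side, in a flat 58 by 58 mm steel frame that ends 3 mm below the lock face; a dark bolt over the lid's edge, on its +x side, is 1 mm below the lock face. The lid stays shut in this job
- lock_face (a point): mouth of the keyhole, on the lock's axis and the brass plug's upper face, 92 mm up; axes as the box's, not turning with the plug. At plug 0 the slot is 6 mm along x by 24 mm along y, with a 1.5 mm bevel. Every key goes in, its x along the box's x, either way round, until its shoulder rests on the plug (key origin at this point); only then, fully home, does it work
- lock_plug (a joint): turn of the plug, rad: 0 locked (start), clockwise from above to a stop at 1.45, unlocked. Friction 0.03 N m, stays where left; a key has up to 0.1 play. The right key turns it all the way and is then captive; a wrong key strikes wards at 0.2 to 0.4, felt as a twist of 0.2 N m rising fast: do not force it past 1 N m, turn it back to 0 to draw it out. Past 0.6 the right key is proved
- pepper_mill: bystander: turned dark-wood pepper mill, 44 mm across, 120 mm tall; origin at the middle of its underside
- salt_shaker: bystander: white china salt shaker, 38 mm across, 72 mm tall; origin at the middle of its underside
- mug: bystander: blue mug, 80 mm across, 90 mm tall, handle on its +y side; origin at the middle of its underside
- jar: bystander: glass jar with a steel cap, 70 mm across, 110 mm tall; origin at the middle of its underside
- can: bystander: food can, 66 mm across, 100 mm tall; origin at the middle of its underside
- pill_bottle: bystander: small amber bottle, 40 mm across, 70 mm tall; origin at the middle of its underside
- spoon: bystander: steel spoon with a wooden handle, lying flat along its x axis, about 0.2 m long; origin at the middle of its underside as it lies

How it is judged:
By the outcome, as a careful person would: the job done as asked, in the order asked, and still so for the second after the job is handed in, with the robot touching nothing.
It also fails if it takes over 72 s, if anything falls off the work surface, if the arm or the gripper's body presses on something with over 40 N, if the wrist force passes 120 N, or if a joint passes its speed limit or range.

ROBOT

A 7-joint arm with a two-finger parallel gripper is mounted at the origin on the work surface. World frame = base frame: x ahead of the robot, y to its left, z up, the work surface at z = 0. Lengths are in m, angles in rad, forces in N, time in s.
With the tool pointing down it reaches from about 0.425 to 0.875 m from the base axis. Payload 4.7 kg.
Tool frame: the origin (TCP) lies at the very end of the fingers, on their centre line; the grasp point (between the pads) lies behind it (ctrl.tcp_to_grasp is the z of the grasp point in the tool frame, in m); z points along the fingers, y is the line along which they close (so a half turn about z gives the same grasp; the last joint's range is limited). The gripper opens to 87 mm and grips with 3 to 60 N. Pads are 19 mm wide; open, the fingers measure 117 mm over their backs; the gripper's body (75 mm by 190 mm) begins 51 mm behind the grasp point.
Start: joints at [-1.214, 0.321, -0.07, 1.45, 0.023, 1.371, -0.057], TCP at [0.219, 0.612, 0.223] pointing down, gripper open.
Joint ranges: [-2.86, 2.86], [-0.3, 2.09], [-1.38, 1.24], [0.06, 2.45], [-1.56, 4.7], [0.09, 2.05], [-2.69, 2.69]. Speed limits (rad/s): [2.57, 2.57, 3.14, 3.14, 3.14, 3.14, 3.14].

INTERFACE

Orientations are given as a rotation vector (axis times angle).
In Python, from bench import ctrl gives the robot as it stands.
- The arm moves only by the tool step_arm, never from a script. Its argument "targets" is a list of rows, each a list of 7 numbers: the shift along the world's x, y, z in cm, then the turn, a rotation vector about the world's x, y, z in degrees, then the opening, from 0 (shut) to 1 (fully open). A call has exactly 5 rows; each row shifts and turns the commanded pose from where the row before left it; what a row does not reach is not made up. A row lasts 1/12 s, in which the tool goes at most 41.7 mm and 7.16 degrees, less where a joint would pass 70% of its speed; a pose out of reach is approached as far as the arm can. A call with a gripper value outside its range is refused whole. The fingers move at their own pace and stop on an object; "force" is the grip in N (left out, the last holds). Time passes only in rows, so rows that do not move let the fingers close, or fill a call up. It gives the time, the measured TCP pose, the force, the opening and the grip force at its end, in the units of the state.
- ctrl.get_state(): the state, without advancing time (a new reading comes with each control period).
- ctrl.get_image(name): name is "scene" or "side" or "wrist"; returns (picture, depth): 384x512x3 uint8, red, green, blue; 384x512 float32, m along the optical axis (not along the pixel's ray), 0 where there is no reading.
- ctrl.camera_params(name): a dict with "intrinsics" (3x3 intrinsics, pixels), "rvec" (rotation vector, rad) and "tvec" (3), from world to camera coordinates, as OpenCV has them; the wrist camera has in their place "hand_eye" (4x4, takes a point from camera to tool coordinates, whose origin is the TCP and whose axes are the flange's). Camera axes: x right, y down, z forward; pixel columns grow to the right and rows downward; lengths in m; the calibration is good to about 2 mm. A picture is of the moment at which its call begins: read the wrist's pose just before it. camera_params takes no time and is no camera call.
- ctrl.close_job(): hands the job in; it is judged then, once.
The state is a dict: "time": time; "joint_positions": joint angles; "qd": joint speeds; "joint_torque": joint torques, N m; "position": TCP position; "tool_rot": TCP orientation; "ft_force": force on the tool from outside, world axes, zero at the start; "torque": the same for the moment, N m; "grip_width": opening from 0.0 (shut) to 1.0 (fully open); "grip_force": force on a finger pad.
Only numpy, scipy, OpenCV 4.12 (cv2) and the standard library are available. Lean on these libraries where they do the work, as an engineer would, in place of code of your own. Each camera call takes 0.05 s, during which the arm holds its last target. There are 200 camera calls.

## Working session

There is one attempt and no reset: what is moved stays moved. The work goes in short steps, Python scripts to look and compute and a tool call to move; the robot and the scene stay as the last step left them, time stands still between calls to the robot, and variables do not carry over. Pictures are saved under pics/ and viewed, at most 10 in all, crops included, and the job is handed in when it is done.

Besides the shell and the picture viewer there is one more tool, called after "Call:" by a JSON object that holds its "method" and its "body", one argument or row to a line. step_arm: Moves the arm, as the interface text tells. Its arguments: {"type":"object","properties":{"targets":{"type":"array"},"force":{"type":"number"}},"required":["targets"]}

```bash
mkdir -p pics; ls
cat > h.py <<'E'
import numpy as np, cv2
from bench import ctrl
from scipy.spatial.transform import Rotation as R
def cam(n, st=None):
    p=ctrl.camera_params(n); K=np.array(p["intrinsics"])
    if "hand_eye" in p:
        st=st or ctrl.get_state(); T=np.eye(4); T[:3,:3]=R.from_rotvec(st["tool_rot"]).as_matrix(); T[:3,3]=st["position"]
        M=T@np.array(p["hand_eye"]); return K,M[:3,:3],M[:3,3]
    Rw=R.from_rotvec(np.ravel(p["rvec"])).as_matrix(); return K,Rw.T,-Rw.T@np.ravel(p["tvec"])
def ray(c,uv):
    K,Rm,o=c; uv=np.atleast_2d(uv).astype(float)
    return o,(np.c_[uv,np.ones(len(uv))]@np.linalg.inv(K).T)@Rm.T
def plane(c,uv,z):
    o,d=ray(c,uv); return o+d*((z-o[2])/d[:,2])[:,None]
def pts(c,depth):
    v,u=np.mgrid[:384,:512]; o,d=ray(c,np.c_[u.ravel(),v.ravel()])
    return (o+d*depth.reshape(-1,1)).reshape(384,512,3)
E
python3 - <<'E'
from h import *
s=ctrl.get_state(); print({k:np.round(v,3) for k,v in s.items()}, ctrl.tcp_to_grasp)
for n in("scene","side"):
    im,d=ctrl.get_image(n); cv2.imwrite(f"pics/{n}0.png",im[...,::-1]); np.savez(f"{n}0.npz",im=im,d=d)
    c=cam(n); print(n,np.round(c[2],3),np.round(c[1][:,2],3),c[0][0,0])
E
```

```text
pics
{'time': np.float64(0.0), 'joint_positions': array([-1.214,  0.322, -0.07 ,  1.452,  0.023,  1.371, -0.057]), 'qd': array([ 0.001, -0.   ,  0.   , -0.001, -0.002,  0.   , -0.001]), 'joint_torque': array([-0.0000e+00, -4.9128e+01, -4.0400e-01, -3.1253e+01, -6.4000e-02,
        4.4000e-02,  0.0000e+00]), 'position': array([0.218, 0.612, 0.221]), 'tool_rot': array([-5.360e-01, -3.095e+00,  3.000e-03]), 'ft_force': array([0.825, 0.68 , 0.087]), 'torque': array([ 0.024, -0.015,  0.011]), 'grip_force': np.float64(0.0), 'grip_width': np.float64(0.998)} -0.0187
scene [ 1.249 -0.34   1.052] [-0.537  0.282 -0.795] 396.59424158002156
side [ 0.433 -0.857  1.065] [ 0.107  0.651 -0.752] 471.6225047787608
```

View pics/scene0.png

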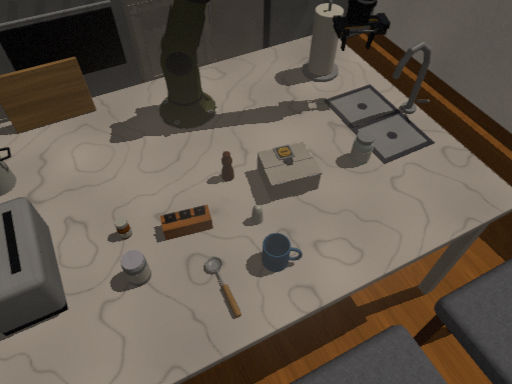

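View pics/side0.png

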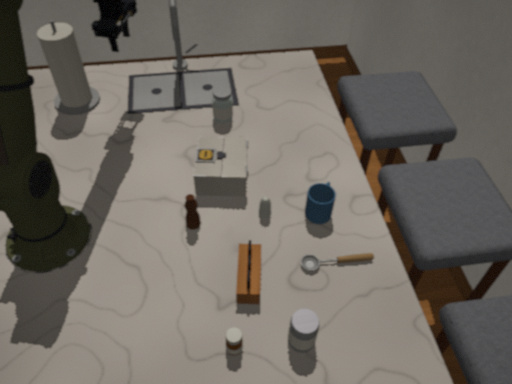

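The scene view shows the block with its three keys at about (187,222), the box at (288,170) and its lock at (286,153). In the side view the block is at (249,273) and the lock at (206,155). Next I get coarse positions.

Run:
```python
from h import *
for n,reg in(("scene",dict(block=(155,200,220,242),lock=(274,144,296,162),box=(255,140,322,198),mill=(218,148,236,184),salt=(250,203,266,225))),("side",dict(block=(232,238,266,308),lock=(196,147,218,163),box=(190,138,250,200),mill=(182,193,202,232),salt=(257,193,273,225)))):
    z=np.load(n+"0.npz"); im,d=z["im"],z["d"]; P=pts(cam(n),d); h=cv2.cvtColor(im,cv2.COLOR_RGB2HSV)
    ok=d>0
    m=np.zeros(d.shape,bool)
    for k,(a,b,c,e) in reg.items():
        s=np.zeros_like(m); s[b:e,a:c]=1
        if k=="block": s&=(h[...,0]<18)&(h[...,1]>130)
        if k=="lock": s&=(h[...,0]>12)&(h[...,0]<35)&(h[...,1]>110)
        s&=ok&(P[...,2]>.02); Q=P[s]; zt=np.percentile(Q[:,2],97); t=Q[Q[:,2]>zt-.012]
        print(n,k,len(Q),"ztop",zt.round(3),"mean",t.mean(0).round(3),"min",t.min(0).round(3),"max",t.max(0).round(3), cv2.minAreaRect((t[:,:2]*1000).astype(np.float32)))
```

```text
scene block 615 ztop 0.053 mean [ 0.545 -0.211  0.048] min [ 0.497 -0.284  0.041] max [ 0.575 -0.131  0.082] ((535.7674560546875, -207.64581298828125), (148.17169189453125, 59.69953155517578), 80.62934875488281)
scene lock 100 ztop 0.092 mean [0.459 0.181 0.089] min [0.44  0.161 0.08 ] max [0.479 0.205 0.095] ((459.0493469238281, 183.42457580566406), (41.6993293762207, 38.3386116027832), 81.59861755371094)
scene box 2494 ztop 0.09 mean [0.509 0.17  0.084] min [0.413 0.075 0.078] max [0.593 0.267 0.095] ((504.28216552734375, 173.3054656982422), (177.60076904296875, 160.30792236328125), 80.94378662109375)
scene mill 244 ztop 0.117 mean [ 0.405 -0.008  0.113] min [ 0.392 -0.019  0.105] max [0.414 0.005 0.119] ((402.90966796875, -6.799196243286133), (21.640424728393555, 21.792564392089844), 20.57181167602539)
scene salt 136 ztop 0.069 mean [ 0.613 -0.001  0.064] min [ 0.602 -0.013  0.058] max [0.623 0.012 0.07 ] ((612.7775268554688, -0.12057781219482422), (20.855104446411133, 24.929636001586914), 0.566566526889801)
side block 1110 ztop 0.083 mean [ 0.531 -0.223  0.082] min [ 0.519 -0.269
[... 242 characters left out ...]
609375, 179.5419921875), (43.35063171386719, 42.79059600830078), 65.38337707519531)
side box 2766 ztop 0.092 mean [0.502 0.162 0.087] min [ 0.401 -0.017  0.08 ] max [0.592 0.263 0.121] ((494.68280029296875, 114.03952026367188), (287.11285400390625, 155.90274047851562), 80.79689025878906)
side mill 369 ztop 0.118 mean [ 0.401 -0.01   0.115] min [ 0.389 -0.02   0.106] max [0.412 0.006 0.121] ((400.7108154296875, -7.232002258300781), (25.896163940429688, 22.229522705078125), 87.39974975585938)
side salt 180 ztop 0.071 mean [ 0.608 -0.004  0.066] min [ 0.596 -0.015  0.059] max [0.622 0.009 0.074] ((608.6270751953125, -3.4930267333984375), (23.2749080657959, 25.35016632080078), 80.90935516357422)
```

Run:
```python
from h import *
p=ctrl.camera_params("wrist"); print(np.round(p["hand_eye"],3), np.round(p["intrinsics"],1))
print(R.from_rotvec(ctrl.get_state()["tool_rot"]).as_matrix().round(3))
```

```text
[[-0.    -0.964 -0.267  0.074]
 [ 1.    -0.    -0.    -0.001]
 [ 0.    -0.267  0.964 -0.162]
 [ 0.     0.     0.     1.   ]] [[317.1   0.  252.8]
 [  0.  317.1 194.6]
 [  0.    0.    1. ]]
[[-0.942  0.336 -0.   ]
 [ 0.336  0.942 -0.002]
 [-0.    -0.002 -1.   ]]
```

Call:
{"method": "step_arm", "body": {
  "targets": [
    [1.6, -2.9, 0, 0, 0, -5.3, 0.5],
    [1.6, -2.9, 0, 0, 0, -5.3, 0.5],
    [1.6, -2.9, 0, 0, 0, -5.3, 0.5],
    [1.6, -2.9, 0, 0, 0, -5.3, 0.5],
    [1.6, -2.9, 0, 0, 0, -5.3, 0.5]
  ]
}}

```text
time: 0.52
position: [0.2989, 0.4655, 0.222]
tool_rot: [-1.237, -2.888, 0.001]
ft_force: [0.9, 0.3, 0.7]
grip_width: 0.709
grip_force: 0.0
```

Call:
{"method": "step_arm", "body": {
  "targets": [
    [1.6, -2.9, 0, 0, 0, -5.3, 0.5],
    [1.6, -2.9, 0, 0, 0, -5.3, 0.5],
    [1.6, -2.9, 0, 0, 0, -5.3, 0.5],
    [1.6, -2.9, 0, 0, 0, -5.3, 0.5],
    [1.6, -2.9, 0, 0, 0, -5.3, 0.5]
  ]
}}

```text
time: 0.93
position: [0.3788, 0.3204, 0.2223]
tool_rot: [-1.866, -2.527, 0.001]
ft_force: [0.6, 0.9, -0.3]
grip_width: 0.51
grip_force: 0.0
```

Call:
{"method": "step_arm", "body": {
  "targets": [
    [1.6, -2.9, 0, 0, 0, -5.3, 0.5],
    [1.6, -2.9, 0, 0, 0, -5.3, 0.5],
    [1.6, -2.9, 0, 0, 0, -5.3, 0.5],
    [1.6, -2.7, 0, 0, 0, -5.3, 0.5],
    [1.8, 0, 0, 0, 0, -5.3, 0.5]
  ]
}}

```text
time: 1.35
position: [0.4617, 0.2015, 0.2227]
tool_rot: [2.403, 2.022, -0.002]
ft_force: [-0.2, -0.9, 0.1]
grip_width: 0.499
grip_force: 0.0
```

Call:
{"method": "step_arm", "body": {
  "targets": [
    [0, 0, 0, 0, 0, 0, 0.5],
    [0, 0, 0, 0, 0, 0, 0.5],
    [0, 0, 0, 0, 0, 0, 0.5],
    [0, 0, 0, 0, 0, 0, 0.5],
    [0, 0, 0, 0, 0, 0, 0.5]
  ]
}}

```text
time: 1.77
position: [0.4596, 0.2091, 0.2224]
tool_rot: [-2.388, -2.04, 0.001]
ft_force: [-0.4, -0.1, 0.3]
grip_width: 0.499
grip_force: 0.0
```

```bash
cat > snap.py <<'E'
import sys,pickle
from h import *
n=sys.argv[1]; s=ctrl.get_state(); im,d=ctrl.get_image("wrist"); pickle.dump((s,im,d),open(n+".pkl","wb")); cv2.imwrite(f"pics/{n}.png",im[...,::-1])
M=R.from_rotvec(s["tool_rot"]).as_matrix()
print(s["time"],np.round(s["position"],4),"yaw",np.degrees(np.arctan2(M[1,1],M[0,1])).round(2),"z",M[:,2].round(4),"j",np.round(s["joint_positions"],2),s["grip_width"])
E
python3 snap.py w1
```

```text
1.7667 [0.4596 0.2091 0.2224] yaw -8.99 z [-5.e-04 -1.e-04 -1.e+00] j [-0.81  0.    0.33  1.81 -0.    1.32 -0.63] 0.4986636570830097
```

View pics/w1.png

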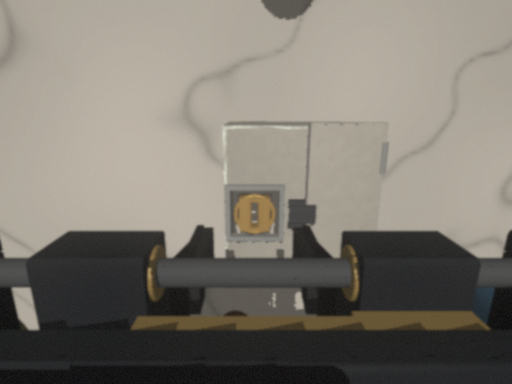

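The wrist view shows the brass plug at about (254,213) with its slot vertical, the frame around it, and the bolt at (301,213). I take a second view from 4 cm away to triangulate.

Call:
{"method": "step_arm", "body": {
  "targets": [
    [0, -2, 0, 0, 0, 0, 0.5],
    [0, -2, 0, 0, 0, 0, 0.5],
    [0, 0, 0, 0, 0, 0, 0.5],
    [0, 0, 0, 0, 0, 0, 0.5],
    [0, 0, 0, 0, 0, 0, 0.5]
  ]
}}

```text
time: 2.23
position: [0.4602, 0.1691, 0.2227]
tool_rot: [-2.39, -2.038, -0.001]
ft_force: [-1.1, 0.1, 0.3]
grip_width: 0.502
grip_force: 0.0
```

```bash
python3 snap.py w2
cat > lock.py <<'E'
import pickle
from h import *
def find(n):
    s,im,d=pickle.load(open(n+".pkl","rb")); c=cam("wrist",s); h=cv2.cvtColor(im,cv2.COLOR_RGB2HSV)
    m=((h[...,0]>10)&(h[...,0]<30)&(h[...,1]>120)&(h[...,2]>60)).astype(np.uint8); m[:100]=0; m[245:]=0; m[:,:200]=0; m[:,320:]=0
    cs,_=cv2.findContours(m,cv2.RETR_EXTERNAL,cv2.CHAIN_APPROX_NONE); k=max(cs,key=cv2.contourArea)
    hull=cv2.convexHull(k)[:,0]; W=plane(c,hull,.092)[:,:2]*1000
    e=cv2.fitEllipse(cv2.convexHull(W.astype(np.float32)))
    x,y,w,hh=cv2.boundingRect(k); print(n,"plug px",x,y,w,hh,"ellipse mm",np.round(e[0],1),np.round(e[1],1))
    cp=cv2.fitEllipse(hull)[0]
    g=cv2.cvtColor(im,cv2.COLOR_RGB2GRAY); disk=np.zeros_like(m); cv2.fillConvexPoly(disk,cv2.convexHull(k),1); disk=cv2.erode(disk,np.ones((5,5)))
    sl=((m==0)&(disk>0)).astype(np.uint8); cs,_=cv2.findContours(sl,cv2.RETR_EXTERNAL,cv2.CHAIN_APPROX_NONE)
    if cs:
        q=np.vstack([a for a in cs if len(a)>3])[:,0]; Q=plane(c,q,.092)[:,:2]*1000; r=cv2.minAreaRect(Q.astype(np.float32)); print(" slot",np.round(r[0],1),np.round(r[1],1),round(r[2],1))
    u,v=map(int,cp); P=pts(c,d); 
    mm=(m>0)&(d>0); print(" depth z brass",np.median(P[mm][:,2]).round(4), P[mm].mean(0).round(4))
    # lid outline
    lid=((P[...,2]>.075)&(P[...,2]<.1)&(d>0)).astype(np.uint8); lid[248:]=0; lid[:100]=0
    cs,_=cv2.findContours(lid,cv2.RETR_EXTERNAL,cv2.CHAIN_APPROX_NONE); L=max(cs,key=cv2.contourArea)[:,0]; x0,y0,w,hh=cv2.boundingRect(L)
    for nm,sel in(("left",(L[:,0]<x0+8)&(L[:,1]>y0+10)&(L[:,1]<235)),("top",(L[:,1]<y0+8)&(L[:,0]>x0+10)&(L[:,0]<x0+w-10)),("right",(L[:,0]>x0+w-8)&(L[:,1]>y0+10)&(L[:,1]<235))):
        Q=plane(c,L[sel],.086)[:,:2]*1000
        if len(Q)>10:
            f=cv2.fitLine(Q.astype(np.float32),cv2.DIST_HUBER,0,.01,.01).ravel(); print(" ",nm,len(Q),"ang",np.degrees(np.arctan2(f[1],f[0])).round(2),f[2:].round(1))
    return ray(c,cp),c,cp
if __name__=="__main__":
    (o1,d1),*_=find("w1"); (o2,d2),*_=find("w2"); d1,d2=d1[0],d2[0]
    t=np.linalg.lstsq(np.c_[d1,-d2],o2-o1,rcond=None)[0]; print("tri",o1+t[0]*d1,o2+t[1]*d2)
E
python3 lock.py
```

```text
2.2333 [0.4602 0.1691 0.2227] yaw -9.07 z [ 2.e-04  7.e-04 -1.e+00] j [-0.77 -0.03  0.36  1.85  0.01  1.32 -0.57] 0.5024009019886332
w1 plug px 235 195 39 38 ellipse mm [456.  180.8] [38.1 39.9]
 slot [455.8 180.9] [32.1 23.5] 20.3
 depth z brass 0.0923 [0.4562 0.1811 0.0923]
  left 102 ang 80.53 [432.2 220.8]
  top 147 ang -7.42 [509.5 258.6]
  right 45 ang 83.22 [587.4 215.8]
w2 plug px 227 154 41 41 ellipse mm [456.  180.7] [37.9 39.5]
 slot [455.8 180.7] [32.9 24.5] 19.9
 depth z brass 0.0922 [0.4564 0.1809 0.0922]
  left 124 ang 80.91 [423.8 168.5]
  top 150 ang -9.08 [501.5 241.4]
  right 31 ang 74.63 [585.2 205.4]
tri [0.45604083 0.18086847 0.0912952 ] [0.45601265 0.18086805 0.09129668]
```

The lock triangulates to (0.456, 0.181, 0.0913), which matches the 92 mm given, with yaw about -9.1°. On to the block.

Call:
{"method": "step_arm", "body": {
  "targets": [
    [0.75, -3.6, 0, 0, 0, 0, 0.5],
    [0.75, -3.6, 0, 0, 0, 0, 0.5],
    [0.75, -3.6, 0, 0, 0, 0, 0.5],
    [0.75, -3.6, 0, 0, 0, 0, 0.5],
    [0.75, -3.6, 0, 0, 0, 0, 0.5]
  ]
}}

```text
time: 2.7
position: [0.4983, -0.0123, 0.2227]
tool_rot: [2.389, 2.04, 0.001]
ft_force: [0.6, 1.2, 0.3]
grip_width: 0.499
grip_force: 0.0
```

Call:
{"method": "step_arm", "body": {
  "targets": [
    [0.75, -3.6, 0, 0, 0, 0, 0.5],
    [0.75, -3.6, 0, 0, 0, 0, 0.5],
    [0.75, -3.6, 0, 0, 0, 0, 0.5],
    [0.75, -3.6, 0, 0, 0, 0, 0.5],
    [0.75, -3.6, 0, 0, 0, 0, 0.5]
  ]
}}

```text
time: 3.12
position: [0.5364, -0.1921, 0.2227]
tool_rot: [2.388, 2.04, 0.001]
ft_force: [1.0, -0.1, 0.2]
grip_width: 0.496
grip_force: 0.0
```

Call:
{"method": "step_arm", "body": {
  "targets": [
    [0, 0, 0, 0, 0, 0, 0.5],
    [0, 0, 0, 0, 0, 0, 0.5],
    [0, 0, 0, 0, 0, 0, 0.5],
    [0, 0, 0, 0, 0, 0, 0.5],
    [0, 0, 0, 0, 0, 0, 0.5]
  ]
}}

```text
time: 3.53
position: [0.5359, -0.1896, 0.2225]
tool_rot: [-2.387, -2.041, -0.001]
ft_force: [-0.3, -0.1, 0.5]
grip_width: 0.5
grip_force: 0.0
```

```bash
python3 snap.py b1
```

```text
3.5333 [ 0.5359 -0.1896  0.2225] yaw -8.94 z [ 1.e-04  1.e-03 -1.e+00] j [-0.37  0.17  0.75  1.68 -0.12  1.33  0.24] 0.5000257451234227
```

Call:
{"method": "step_arm", "body": {
  "targets": [
    [0, -2, 0, 0, 0, 0, 0.5],
    [0, -2, 0, 0, 0, 0, 0.5],
    [0, 0, 0, 0, 0, 0, 0.5],
    [0, 0, 0, 0, 0, 0, 0.5],
    [0, 0, 0, 0, 0, 0, 0.5]
  ]
}}

```text
time: 4.0
position: [0.5358, -0.2304, 0.2226]
tool_rot: [-2.39, -2.039, -0.001]
ft_force: [-0.4, 0.5, -1.7]
grip_width: 0.502
grip_force: 0.0
```

```bash
python3 snap.py b2
```

```text
4.0 [ 0.5358 -0.2304  0.2226] yaw -9.06 z [ 2.e-04  1.e-03 -1.e+00] j [-0.3   0.22  0.77  1.65 -0.16  1.34  0.33] 0.5017413041338931
```

View pics/b2.png

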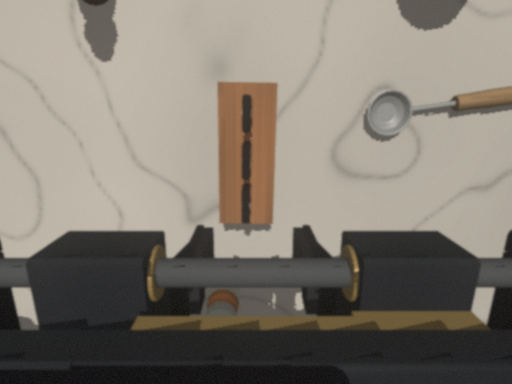

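The block spans about (218–278, 82–223), with the three dark bows in its column at (247,114), (246,160) and (246,203). Measuring them in both views.

```bash
cat > blk.py <<'E'
import pickle,sys
from h import *
def find(n):
    s,im,d=pickle.load(open(n+".pkl","rb")); c=cam("wrist",s); h=cv2.cvtColor(im,cv2.COLOR_RGB2HSV); P=pts(c,d)
    m=((h[...,0]<20)&(h[...,1]>90)&(h[...,2]>50)).astype(np.uint8); m[245:]=0; m[:,:150]=0; m[:,330:]=0
    m=cv2.morphologyEx(m,cv2.MORPH_CLOSE,np.ones((13,13)))
    cs,_=cv2.findContours(m,cv2.RETR_EXTERNAL,cv2.CHAIN_APPROX_NONE); k=max(cs,key=cv2.contourArea)
    k=k[k[:,0,1]<243]
    print(n,"blk px",cv2.boundingRect(k)); L=k[:,0]; x,y,w,hh=cv2.boundingRect(k)
    for nm,sel in(("left",(L[:,0]<x+6)&(L[:,1]>y+8)&(L[:,1]<y+hh-8)),("right",(L[:,0]>x+w-8)&(L[:,1]>y+8)&(L[:,1]<y+hh-8)),("top",(L[:,1]<y+5)&(L[:,0]>x+8)&(L[:,0]<x+w-8)),("bot",(L[:,1]>y+hh-5)&(L[:,0]>x+8)&(L[:,0]<x+w-8))):
        Q=plane(c,L[sel],.05)[:,:2]*1000
        if len(Q)>9:
            f=cv2.fitLine(Q.astype(np.float32),cv2.DIST_HUBER,0,.01,.01).ravel(); print("  ",nm,"ang",np.degrees(np.arctan2(f[1],f[0])).round(2),f[2:].round(1))
    r=cv2.minAreaRect((plane(c,L,.05)[:,:2]*1000).astype(np.float32)); print("  rect",np.round(r[0],1),np.round(r[1],1),round(r[2],2))
    print("  blk top depth z",np.median(P[(m>0)&(h[...,2]>60)&(h[...,1]>100)&(d>0)][:,2]).round(4))
    bow=((m>0)&(h[...,2]<45)).astype(np.uint8)
    cs,_=cv2.findContours(bow,cv2.RETR_EXTERNAL,cv2.CHAIN_APPROX_NONE)
    out=[]
    for k in sorted([a for a in cs if cv2.contourArea(a)>40],key=lambda a:a[0,0,1]):
        mk=np.zeros_like(m); cv2.drawContours(mk,[k],-1,1,-1)
        Q=P[(mk>0)&(P[...,2]>.078)&(d>0)]; r=cv2.minAreaRect((plane(c,k[:,0],.086)[:,:2]*1000).astype(np.float32)); b=cv2.boundingRect(k)
        print("  bow px",b,"rect@86",np.round(r[0],1),np.round(r[1],1),round(r[2],1),"depth top",len(Q),Q.mean(0).round(4) if len(Q) else "", np.percentile(Q[:,2],90).round(4) if len(Q) else "")
        out.append((b,c))
    return out
if __name__=="__main__":
    A=[find(n) for n in sys.argv[1:]]
    if len(A)==2 and len(A[0])==len(A[1]):
        for (b1,c1),(b2,c2) in zip(*A):
            p1=[b1[0]+b1[2]/2,b1[1]]; p2=[b2[0]+b2[2]/2,b2[1]]  # far (top) edge
            o1,d1=ray(c1,p1);o2,d2=ray(c2,p2);d1,d2=d1[0],d2[0]; t=np.linalg.lstsq(np.c_[d1,-d2],o2-o1,rcond=None)[0]; print("far-edge tri",(o1+t[0]*d1).round(4),(o2+t[1]*d2).round(4))
E
python3 blk.py b1 b2
```

```text
b1 blk px (226, 122, 56, 121)
   left ang 79.76 [ 505.6 -191.5]
   right ang 80.03 [ 561.9 -201.7]
   top ang -8.95 [ 548.3 -134.9]
  rect [ 533.5 -199.8] [134.2  58. ] 79.76
  blk top depth z 0.0503
b2 blk px (218, 83, 59, 141)
   left ang 80.04 [ 501.2 -216.7]
   right ang 79.91 [ 560.4 -210.7]
   top ang -9.07 [ 547.1 -136. ]
   bot ang -11.08 [ 528.8 -283.4]
  rect [ 531.7 -208.7] [149.1  58.4] 80.06
  blk top depth z 0.0503
```

```bash
python3 - <<'E'
import pickle
s,im,d=pickle.load(open("b2.pkl","rb")); print(im[114,236:260].tolist()); print(d[90:225:3,246].round(3).tolist())
E
sed -i 's/bow=((m>0)&(h\[...,2\]<45))/bow=((m>0)\&(h[...,2]<60)\&(h[...,1]<150))/; s/>40\]/>25]/' blk.py; python3 blk.py b1 b2 | grep -v ang
```

```text
[[151, 109, 77], [153, 109, 76], [156, 110, 78], [153, 109, 77], [150, 110, 81], [134, 106, 83], [105, 87, 72], [72, 62, 56], [56, 51, 45], [56, 54, 47], [58, 54, 49], [55, 52, 48], [53, 49, 44], [61, 55, 50], [84, 71, 61], [113, 87, 69], [132, 97, 71], [145, 104, 75], [150, 108, 76], [151, 107, 76], [151, 108, 75], [149, 106, 75], [148, 105, 73], [145, 103, 73]]
[0.3190000057220459, 0.3190000057220459, 0.28700000047683716, 0.28700000047683716, 0.28700000047683716, 0.2879999876022339, 0.28700000047683716, 0.289000004529953, 0.28999999165534973, 0.289000004529953, 0.29100000858306885, 0.29100000858306885, 0.2919999957084656, 0.2930000126361847, 0.296999990940094, 0.33000001311302185, 0.3310000002384186, 0.32600000500679016, 0.30000001192092896, 0.296999990940094, 0.30000001192092896, 0.29899999499320984, 0.30000001192092896, 0.30000001192092896, 0.3019999861717224, 0.3009999990463257, 0.30300000309944153, 0.30399999022483826, 0.30399999022483826, 0.3050000071525574, 0.34200000762939453, 0.3409999907016754, 0.328000009059906, 0.3160000145435333, 0.3089999854564667, 0.3100000023841858, 
[... 251 characters left out ...]
9.76
  blk top depth z 0.0503
  bow px (251, 138, 6, 36) rect@86 [ 540.2 -162.5] [33.2  4.8] 81.0 depth top 175 [ 0.5397 -0.1628  0.0863] 0.0872
  bow px (249, 180, 7, 65) rect@86 [ 529.9 -218.6] [67.1  5.3] 79.9 depth top 278 [ 0.5298 -0.219   0.0858] 0.0871
b2 blk px (218, 83, 59, 141)
  rect [ 531.7 -208.7] [149.1  58.4] 80.06
  blk top depth z 0.0503
  bow px (244, 97, 6, 35) rect@86 [ 539.8 -164.7] [30.2  4.6] 80.5 depth top 192 [ 0.5398 -0.1646  0.0862] 0.0871
  bow px (243, 142, 7, 37) rect@86 [ 532.1 -206.4] [34.6  5.6] 78.8 depth top 182 [ 0.5323 -0.2069  0.0862] 0.0871
  bow px (243, 184, 6, 39) rect@86 [ 525.  -248.6] [39.2  5. ] 80.5 depth top 177 [ 0.5245 -0.2501  0.086 ] 0.0871
```

Run:
```python
import pickle
from h import *
for n in("b1","b2"):
    s,im,d=pickle.load(open(n+".pkl","rb")); c=cam("wrist",s); P=pts(c,d)
    m=((P[...,2]>.079)&(d>0)).astype(np.uint8); m[:80]=0; m[238:]=0; m[:,:225]=0; m[:,:][:,272:]=0
    cs,_=cv2.findContours(m,cv2.RETR_EXTERNAL,cv2.CHAIN_APPROX_NONE)
    for k in cs:
        if cv2.contourArea(k)<60: continue
        mk=np.zeros_like(m); cv2.drawContours(mk,[k],-1,1,-1); v,u=np.nonzero(mk); W=plane(c,np.c_[u,v],.086)*1000
        r=cv2.minAreaRect(W[:,:2].astype(np.float32)); print(n,cv2.boundingRect(k),np.round(r[0],1),np.round(r[1],1),round(r[2],1),W.mean(0).round(1))
```

```text
b1 (248, 227, 8, 11) [ 526.2 -238.7] [10.8  7.1] 81.0 [ 526.1 -238.9   86. ]
b1 (248, 185, 9, 34) [ 531.7 -207.2] [33.9  7.9] 80.8 [ 531.6 -206.7   86. ]
b1 (249, 139, 9, 36) [ 539.6 -163.4] [33.3  7.6] 80.9 [ 539.5 -162.9   86. ]
b2 (241, 189, 9, 34) [ 524.1 -251. ] [34.2  7.9] 80.4 [ 523.9 -250.9   86. ]
b2 (241, 144, 9, 36) [ 531.2 -207.8] [33.6  7.7] 80.7 [ 531.5 -207.7   86. ]
b2 (242, 94, 9, 39) [ 539.5 -163.9] [33.6  7.4] 80.4 [ 539.4 -163.6   86. ]
```

Call:
{"method": "step_arm", "body": {
  "targets": [
    [0.2, 3.3, -2.5, 0, 0, -0.5, 0.5],
    [0.2, 3.3, -2.5, 0, 0, -0.4, 0.5],
    [0, 0, -3.5, 0, 0, 0, 0.5],
    [0, 0, -3.0, 0, 0, 0, 0.5],
    [0, 0, 0, 0, 0, 0, 0.5]
  ]
}}

```text
time: 4.47
position: [0.5356, -0.162, 0.1019]
tool_rot: [-2.397, -2.018, 0.01]
ft_force: [-2.1, 0.9, -0.7]
grip_width: 0.503
grip_force: 0.0
```

Call:
{"method": "step_arm", "body": {
  "targets": [
    [0, 0, 0, 0, 0, 0, 0.5],
    [0, 0, 0, 0, 0, 0, 0.5],
    [0, 0, 0, 0, 0, 0, 0.5],
    [0, 0, 0, 0, 0, 0, 0.5],
    [0, 0, 0, 0, 0, 0, 0.5]
  ]
}}

```text
time: 4.88
position: [0.5405, -0.1663, 0.1092]
tool_rot: [2.406, 2.017, 0.003]
ft_force: [0.5, 0.6, -0.3]
grip_width: 0.497
grip_force: 0.0
```

Call:
{"method": "step_arm", "body": {
  "targets": [
    [0, 0.1, -2.5, 0, 0, 0, 0.5],
    [0, 0.1, -2.0, 0, 0, 0, 0.5],
    [0, 0, -0.9, 0, 0, 0, 0.5],
    [0, 0, 0, 0, 0, 0, 0.5],
    [0, 0, 0, 0, 0, 0, 0.5]
  ]
}}

```text
time: 5.3
position: [0.5397, -0.1641, 0.054]
tool_rot: [2.407, 2.018, -0.0]
ft_force: [-0.4, -0.6, 0.4]
grip_width: 0.5
grip_force: 0.0
```

```bash
cat > st.py <<'E'
from h import *
import sys
N=int(sys.argv[1]) if len(sys.argv)>1 else 6
L=[]
for i in range(N):
    s=ctrl.get_state(); M=R.from_rotvec(s["tool_rot"]).as_matrix()
    L.append([*np.array(s["position"])*1000,np.degrees(np.arctan2(M[1,1],M[0,1])),*M[:2,2]*57.3,*s["ft_force"],*s["torque"],s["grip_width"]*87,s["grip_force"]])
    if i<N-1: ctrl.get_image("side")
L=np.array(L); print("t",s["time"],"pos mm",L.mean(0)[:3].round(2),"sd",L.std(0)[:3].round(2),"yaw",L[:,3].mean().round(2),"tilt",L.mean(0)[4:6].round(2),"F",L.mean(0)[6:9].round(2),"T",L.mean(0)[9:12].round(3),"grip mm,N",L.mean(0)[12:].round(2),"j3,j7",np.round(s["joint_positions"],2)[[2,6]])
E
python3 st.py 5
```

```text
t 5.5 pos mm [ 540.29 -164.26   54.69] sd [0.33 0.09 0.35] yaw -10.06 tilt [ 0.1  -0.02] F [ 0.02 -0.7  -0.17] T [-0.114  0.073 -0.002] grip mm,N [43.5  0. ] j3,j7 [0.7  0.28]
```

Call:
{"method": "step_arm", "body": {
  "targets": [
    [-0.07, 0, 0, 0, 0, 0, 0.3],
    [0, 0, 0, 0, 0, 0, 0],
    [0, 0, 0, 0, 0, 0, 0],
    [0, 0, 0, 0, 0, 0, 0],
    [0, 0, 0, 0, 0, 0, 0]
  ],
  "force": 40
}}

```text
time: 5.92
position: [0.5388, -0.1638, 0.0536]
tool_rot: [2.407, 2.019, 0.0]
ft_force: [-0.0, -1.0, -0.8]
grip_width: 0.205
grip_force: 0.0
```

```bash
python3 st.py 4
```

```text
t 6.0667 pos mm [ 538.84 -163.79   53.61] sd [0.03 0.02 0.04] yaw -10.04 tilt [ 0.01 -0.  ] F [ 0.22 -0.22 -0.3 ] T [-0.109 -0.009 -0.013] grip mm,N [12.4 10.1] j3,j7 [0.7  0.28]
```

Call:
{"method": "step_arm", "body": {
  "targets": [
    [0, 0, 0, 0, 0, 0, 0],
    [0, 0, 2.0, 0, 0, 0, 0],
    [0, 0, 3.5, 0, 0, 0, 0],
    [0, 0, 3.5, 0, 0, 0, 0],
    [-0.63, 2.6, 0.5, 0, 0, 0.9, 0]
  ]
}}

```text
time: 6.48
position: [0.536, -0.1447, 0.1548]
tool_rot: [2.391, 2.021, 0.007]
ft_force: [0.5, -1.1, -0.4]
grip_width: 0.086
grip_force: 40.0
```

Call:
{"method": "step_arm", "body": {
  "targets": [
    [-0.83, 3.5, 0, 0, 0, 0, 0],
    [-0.83, 3.5, 0, 0, 0, 0, 0],
    [-0.83, 3.5, 0, 0, 0, 0, 0],
    [-0.83, 3.5, 0, 0, 0, 0, 0],
    [-0.83, 3.5, 0, 0, 0, 0, 0]
  ]
}}

```text
time: 6.9
position: [0.4902, 0.0387, 0.1487]
tool_rot: [-2.392, -2.037, -0.001]
ft_force: [0.9, -0.4, -0.4]
grip_width: 0.085
grip_force: 40.0
```

Call:
{"method": "step_arm", "body": {
  "targets": [
    [-0.83, 3.5, 0, 0, 0, 0, 0],
    [-0.83, 3.5, 0, 0, 0, 0, 0],
    [-0.85, 3.5, 0, 0, 0, 0, 0],
    [-0.9, 3.0, 0, 0, 0, 0, 0],
    [-0.1, 0.8, 0, 0, 0, 0, 0]
  ]
}}

```text
time: 7.32
position: [0.4534, 0.1861, 0.1484]
tool_rot: [-2.382, -2.045, -0.001]
ft_force: [0.0, -0.3, -0.7]
grip_width: 0.089
grip_force: 40.0
```

Call:
{"method": "step_arm", "body": {
  "targets": [
    [0, 0, 0, 0, 0, 0, 0],
    [0, 0, 0, 0, 0, 0, 0],
    [0, 0, 0, 0, 0, 0, 0],
    [0, 0, 0, 0, 0, 0, 0],
    [0, 0, 0, 0, 0, 0, 0]
  ]
}}

```text
time: 7.73
position: [0.4564, 0.1786, 0.1486]
tool_rot: [2.394, 2.034, -0.0]
ft_force: [0.6, -0.1, -0.6]
grip_width: 0.088
grip_force: 40.0
```

```bash
python3 st.py 5
```

```text
t 7.9333 pos mm [456.24 179.18 148.61] sd [0.12 0.37 0.02] yaw -9.25 tilt [ 0.01 -0.  ] F [ 0.12  0.07 -0.5 ] T [-0.093  0.039 -0.002] grip mm,N [ 7.6 40. ] j3,j7 [ 0.43 -0.58]
```

Call:
{"method": "step_arm", "body": {
  "targets": [
    [0, 0.1, -0.8, 0, 0, 0.1, 0],
    [0, 0, -0.5, 0, 0, 0, 0],
    [0, 0, -0.4, 0, 0, 0, 0],
    [0, 0, -0.4, 0, 0, 0, 0],
    [0, 0, -0.4, 0, 0, 0, 0]
  ]
}}

```text
time: 8.35
position: [0.4557, 0.1811, 0.1229]
tool_rot: [2.39, 2.039, -0.001]
ft_force: [-0.9, -0.9, -0.7]
grip_width: 0.09
grip_force: 40.0
```

```bash
python3 st.py 3
```

```text
t 8.45 pos mm [455.6  180.97 122.64] sd [0.06 0.07 0.26] yaw -9.04 tilt [-0.04 -0.05] F [-0.14 -0.3  -0.51] T [-0.146 -0.057  0.016] grip mm,N [ 7.64 40.  ] j3,j7 [ 0.43 -0.57]
```

Call:
{"method": "step_arm", "body": {
  "targets": [
    [0, 0, -0.6, 0, 0, 0, 0],
    [0, 0, -0.6, 0, 0, 0, 0],
    [0, 0, -0.6, 0, 0, 0, 0],
    [0, 0, -0.4, 0, 0, 0, 0],
    [0, 0, -0.3, 0, 0, 0, 0]
  ]
}}

```text
time: 8.87
position: [0.4556, 0.1811, 0.0978]
tool_rot: [-2.39, -2.039, 0.001]
ft_force: [-0.4, -1.5, -0.6]
grip_width: 0.09
grip_force: 40.0
```

Call:
{"method": "step_arm", "body": {
  "targets": [
    [0, 0, -0.1, 0, 0, 0, 0],
    [0, 0, -0.1, 0, 0, 0, 0],
    [0, 0, -0.1, 0, 0, 0, 0],
    [0, 0, 0, 0, 0, 0, 0],
    [0, 0, 0, 0, 0, 0, 0]
  ]
}}

```text
time: 9.28
position: [0.4559, 0.181, 0.0956]
tool_rot: [2.39, 2.039, -0.0]
ft_force: [-0.3, -0.5, -1.4]
grip_width: 0.087
grip_force: 40.0
```

```bash
python3 st.py 3
```

```text
t 9.3833 pos mm [455.88 181.06  95.57] sd [0.   0.02 0.01] yaw -9.04 tilt [ 0.   -0.01] F [-0.12 -0.87 -0.88] T [-0.405  0.042 -0.032] grip mm,N [ 7.59 40.  ] j3,j7 [ 0.43 -0.55]
```

Call:
{"method": "step_arm", "body": {
  "targets": [
    [0, 0, -0.1, 0, 0, 0, 0],
    [0, 0, -0.1, 0, 0, 0, 0],
    [0, 0, 0, 0, 0, 0, 0],
    [0, 0, 0, 0, 0, 0, 0],
    [0, 0, 0, 0, 0, 0, 0]
  ]
}}

```text
time: 9.8
position: [0.456, 0.1811, 0.0954]
tool_rot: [-2.389, -2.039, -0.0]
ft_force: [-5.2, -3.5, 11.9]
grip_width: 0.087
grip_force: 40.0
```

```bash
python3 st.py 3
```

```text
t 9.9 pos mm [455.98 181.09  95.38] sd [0.01 0.01 0.01] yaw -9.05 tilt [-0.02  0.03] F [-5.29 -3.43 12.1 ] T [-0.94   1.215  0.04 ] grip mm,N [ 7.66 40.  ] j3,j7 [ 0.43 -0.55]
```

Call:
{"method": "step_arm", "body": {
  "targets": [
    [0, 0, 0, 0, 0, -3, 0],
    [0, 0, 0, 0, 0, -3, 0],
    [0, 0, 0, 0, 0, -3, 0],
    [0, 0, 0, 0, 0, -2, 0],
    [0, 0, 0, 0, 0, 0, 0]
  ]
}}

```text
time: 10.32
position: [0.4561, 0.1812, 0.0954]
tool_rot: [-2.575, -1.798, -0.0]
ft_force: [-4.3, -2.9, 12.2]
grip_width: 0.086
grip_force: 40.0
```

```bash
python3 st.py 3
```

```text
t 10.4167 pos mm [456.05 181.22  95.39] sd [0.01 0.01 0.01] yaw -20.09 tilt [-0.01  0.04] F [-4.88 -3.1  12.47] T [-0.901  1.183 -0.006] grip mm,N [ 7.66 40.  ] j3,j7 [ 0.44 -0.74]
```

Call:
{"method": "step_arm", "body": {
  "targets": [
    [0, 0, 0, 0, 0, -1.5, 0],
    [0, 0, 0, 0, 0, -1.5, 0],
    [0, 0, 0, 0, 0, 0, 0],
    [0, 0, 0, 0, 0, 0, 0],
    [0, 0, 0, 0, 0, 0, 0]
  ]
}}

```text
time: 10.83
position: [0.4561, 0.1812, 0.0954]
tool_rot: [-2.62, -1.732, -0.0]
ft_force: [-4.7, -3.3, 11.8]
grip_width: 0.089
grip_force: 40.0
```

```bash
python3 st.py 2
```

```text
t 10.8833 pos mm [456.06 181.25  95.38] sd [0.02 0.01 0.  ] yaw -23.05 tilt [-0.01  0.04] F [-4.67 -3.82 11.71] T [-0.895  1.202 -0.046] grip mm,N [ 7.82 40.  ] j3,j7 [ 0.44 -0.79]
```

Call:
{"method": "step_arm", "body": {
  "targets": [
    [0, 0, 0, 0, 0, -1, 0],
    [0, 0, 0, 0, 0, -1, 0],
    [0, 0, 0, 0, 0, 0, 0],
    [0, 0, 0, 0, 0, 0, 0],
    [0, 0, 0, 0, 0, 0, 0]
  ]
}}

```text
time: 11.3
position: [0.4561, 0.1813, 0.0954]
tool_rot: [-2.65, -1.687, -0.0]
ft_force: [-4.5, -4.4, 11.1]
grip_width: 0.088
grip_force: 40.0
```

```bash
python3 st.py 2
```

```text
t 11.35 pos mm [456.09 181.26  95.4 ] sd [0.   0.01 0.  ] yaw -25.05 tilt [-0.01  0.04] F [-4.3  -3.78 11.73] T [-0.885  1.183  0.038] grip mm,N [ 7.7 40. ] j3,j7 [ 0.45 -0.83]
```

Call:
{"method": "step_arm", "body": {
  "targets": [
    [0, 0, 0, 0, 0, -1, 0],
    [0, 0, 0, 0, 0, -1, 0],
    [0, 0, 0, 0, 0, 0, 0],
    [0, 0, 0, 0, 0, 0, 0],
    [0, 0, 0, 0, 0, 0, 0]
  ]
}}

```text
time: 11.77
position: [0.4561, 0.1813, 0.0954]
tool_rot: [-2.679, -1.64, -0.0]
ft_force: [-4.6, -3.3, 13.9]
grip_width: 0.086
grip_force: 40.0
```

```bash
python3 st.py 2
```

```text
t 11.8167 pos mm [456.11 181.26  95.39] sd [0.01 0.01 0.  ] yaw -27.04 tilt [-0.    0.04] F [-4.38 -3.5  12.79] T [-0.902  1.148 -0.012] grip mm,N [ 7.63 40.  ] j3,j7 [ 0.45 -0.86]
```

Call:
{"method": "step_arm", "body": {
  "targets": [
    [0, 0, 0, 0, 0, -1, 0],
    [0, 0, 0, 0, 0, -1, 0],
    [0, 0, 0, 0, 0, 0, 0],
    [0, 0, 0, 0, 0, 0, 0],
    [0, 0, 0, 0, 0, 0, 0]
  ]
}}

```text
time: 12.23
position: [0.4561, 0.1813, 0.0954]
tool_rot: [-2.707, -1.594, -0.001]
ft_force: [-4.9, -3.1, 12.0]
grip_width: 0.086
grip_force: 40.0
```

```bash
python3 st.py 2
```

```text
t 12.2833 pos mm [456.14 181.28  95.39] sd [0.01 0.   0.01] yaw -29.03 tilt [0.   0.04] F [-4.69 -3.21 12.25] T [-0.904  1.113  0.097] grip mm,N [ 7.59 40.  ] j3,j7 [ 0.45 -0.9 ]
```

Call:
{"method": "step_arm", "body": {
  "targets": [
    [0, 0, 0, 0, 0, -1, 0],
    [0, 0, 0, 0, 0, -0.5, 0],
    [0, 0, 0, 0, 0, 0, 0],
    [0, 0, 0, 0, 0, 0, 0],
    [0, 0, 0, 0, 0, 0, 0]
  ]
}}

```text
time: 12.7
position: [0.4561, 0.1813, 0.0954]
tool_rot: [-2.727, -1.558, -0.0]
ft_force: [-4.9, -2.9, 12.4]
grip_width: 0.085
grip_force: 40.0
```

```bash
python3 st.py 3
```

```text
t 12.8 pos mm [456.13 181.28  95.38] sd [0.02 0.01 0.01] yaw -30.51 tilt [0.   0.03] F [-4.41 -3.05 11.87] T [-0.898  1.11   0.143] grip mm,N [ 7.66 40.  ] j3,j7 [ 0.45 -0.92]
```

Call:
{"method": "step_arm", "body": {
  "targets": [
    [0, 0, 0, 0, 0, -1, 0],
    [0, 0, 0, 0, 0, 0, 0],
    [0, 0, 0, 0, 0, 0, 0],
    [0, 0, 0, 0, 0, 0, 0],
    [0, 0, 0, 0, 0, 0, 0]
  ]
}}

```text
time: 13.22
position: [0.4561, 0.1813, 0.0954]
tool_rot: [-2.741, -1.535, -0.0]
ft_force: [-3.8, -2.4, 12.1]
grip_width: 0.09
grip_force: 40.0
```

```bash
python3 st.py 3
```

```text
t 13.3167 pos mm [456.14 181.28  95.38] sd [0.   0.02 0.01] yaw -31.51 tilt [0.   0.03] F [-4.58 -2.93 11.98] T [-0.883  1.104  0.2  ] grip mm,N [ 7.67 40.  ] j3,j7 [ 0.45 -0.94]
```

Call:
{"method": "step_arm", "body": {
  "targets": [
    [0, 0, 0, 0, 0, -1, 0],
    [0, 0, 0, 0, 0, 0, 0],
    [0, 0, 0, 0, 0, 0, 0],
    [0, 0, 0, 0, 0, 0, 0],
    [0, 0, 0, 0, 0, 0, 0]
  ]
}}

```text
time: 13.73
position: [0.4562, 0.1813, 0.0954]
tool_rot: [-2.754, -1.511, -0.001]
ft_force: [-3.7, -3.0, 12.0]
grip_width: 0.09
grip_force: 40.0
```

```bash
python3 st.py 3
```

```text
t 13.8333 pos mm [456.16 181.29  95.39] sd [0.02 0.01 0.01] yaw -32.5 tilt [0.01 0.03] F [-4.06 -3.61 12.32] T [-0.914  1.109  0.223] grip mm,N [ 7.84 40.  ] j3,j7 [ 0.45 -0.96]
```

Call:
{"method": "step_arm", "body": {
  "targets": [
    [0, 0, 0, 0, 0, -1.5, 0],
    [0, 0, 0, 0, 0, 0, 0],
    [0, 0, 0, 0, 0, 0, 0],
    [0, 0, 0, 0, 0, 0, 0],
    [0, 0, 0, 0, 0, 0, 0]
  ]
}}

```text
time: 14.25
position: [0.4562, 0.1813, 0.0954]
tool_rot: [-2.773, -1.475, -0.0]
ft_force: [-4.1, -2.3, 11.8]
grip_width: 0.088
grip_force: 40.0
```

```bash
python3 st.py 3
```

```text
t 14.35 pos mm [456.14 181.29  95.37] sd [0.02 0.02 0.01] yaw -33.98 tilt [0.01 0.02] F [-4.09 -2.96 12.03] T [-0.921  1.092  0.31 ] grip mm,N [ 7.84 40.  ] j3,j7 [ 0.45 -0.98]
```

Torque rises elastically to 0.31 N m at 25°, so this is a wrong key. I turn it back, going slightly past 0 to take up the play, then re-centre.

Call:
{"method": "step_arm", "body": {
  "targets": [
    [0, 0, 0, 0, 0, 6, 0],
    [0, 0, 0, 0, 0, 6, 0],
    [0, 0, 0, 0, 0, 6, 0],
    [0, 0, 0, 0, 0, 6, 0],
    [0, 0, 0, 0, 0, 4, 0]
  ]
}}

```text
time: 14.77
position: [0.4566, 0.181, 0.0954]
tool_rot: [2.33, 2.106, 0.002]
ft_force: [-2.4, -3.3, 9.4]
grip_width: 0.09
grip_force: 40.0
```

Call:
{"method": "step_arm", "body": {
  "targets": [
    [0, 0, 0.1, 0, 0, 0, 0],
    [0, 0, 0.1, 0, 0, 1, 0],
    [0, 0, 0, 0, 0, 0, 0],
    [0, 0, 0, 0, 0, 0, 0],
    [0, 0, 0, 0, 0, 0, 0]
  ]
}}

```text
time: 15.18
position: [0.4563, 0.181, 0.0957]
tool_rot: [2.317, 2.12, 0.001]
ft_force: [1.4, -2.9, 1.0]
grip_width: 0.082
grip_force: 40.0
```

```bash
python3 st.py 3
```

```text
t 15.2833 pos mm [456.28 181.01  95.69] sd [0.   0.03 0.02] yaw -5.07 tilt [ 0.04 -0.01] F [ 1.38 -2.86  1.12] T [-0.709 -0.192  0.005] grip mm,N [ 7.6 40. ] j3,j7 [ 0.43 -0.48]
```

Call:
{"method": "step_arm", "body": {
  "targets": [
    [0, 0, 0, 0, 0, -4, 0],
    [0, 0, 0, 0, 0, 0, 0],
    [0, 0, 0, 0, 0, 0, 0],
    [0, 0, 0, 0, 0, 0, 0],
    [0, 0, 0, 0, 0, 0, 0]
  ]
}}

```text
time: 15.7
position: [0.4557, 0.1812, 0.0955]
tool_rot: [-2.389, -2.041, 0.001]
ft_force: [-0.5, -2.8, 1.5]
grip_width: 0.086
grip_force: 40.0
```

```bash
python3 st.py 3
```

```text
t 15.8 pos mm [455.68 181.14  95.52] sd [0.02 0.01 0.01] yaw -8.99 tilt [-0.02 -0.01] F [-0.6  -2.26  1.73] T [-0.719  0.255 -0.009] grip mm,N [ 7.72 40.  ] j3,j7 [ 0.43 -0.55]
```

Call:
{"method": "step_arm", "body": {
  "targets": [
    [0, 0, 1.5, 0, 0, 0, 0],
    [0, 0, 2.5, 0, 0, 0, 0],
    [0, 0, 1.5, 0, 0, 0, 0],
    [0.8, -3.0, 0, 0, 0, -0.9, 0],
    [0.85, -3.5, 0, 0, 0, 0, 0]
  ]
}}

```text
time: 16.22
position: [0.473, 0.1197, 0.1517]
tool_rot: [-2.398, -2.029, -0.007]
ft_force: [0.9, -0.8, -0.3]
grip_width: 0.09
grip_force: 40.0
```

Call:
{"method": "step_arm", "body": {
  "targets": [
    [0.85, -3.5, 0, 0, 0, 0, 0],
    [0.85, -3.5, 0, 0, 0, 0, 0],
    [0.85, -3.5, 0, 0, 0, 0, 0],
    [0.85, -3.5, 0, 0, 0, 0, 0],
    [0.85, -3.5, 0, 0, 0, 0, 0]
  ]
}}

```text
time: 16.63
position: [0.5155, -0.0593, 0.1506]
tool_rot: [-2.404, -2.022, -0.004]
ft_force: [1.1, 0.4, -0.5]
grip_width: 0.089
grip_force: 40.0
```

Call:
{"method": "step_arm", "body": {
  "targets": [
    [0.85, -3.5, 0, 0, 0, 0, 0],
    [0.85, -3.5, 0, 0, 0, 0, 0],
    [0.75, -3.5, 0, 0, 0, 0, 0],
    [0, 0, 0, 0, 0, 0, 0],
    [0, 0, 0, 0, 0, 0, 0]
  ]
}}

```text
time: 17.05
position: [0.5395, -0.1659, 0.1503]
tool_rot: [2.409, 2.015, -0.0]
ft_force: [-0.1, 0.7, 0.0]
grip_width: 0.092
grip_force: 40.0
```

Call:
{"method": "step_arm", "body": {
  "targets": [
    [0, 0, 0, 0, 0, 0, 0],
    [0, 0, 0, 0, 0, 0, 0],
    [0, 0, 0, 0, 0, 0, 0],
    [0, 0, 0, 0, 0, 0, 0],
    [0, 0, 0, 0, 0, 0, 0]
  ]
}}

```text
time: 17.47
position: [0.5396, -0.1627, 0.1507]
tool_rot: [-2.404, -2.023, -0.001]
ft_force: [-0.8, -0.2, -1.5]
grip_width: 0.09
grip_force: 40.0
```

```bash
python3 st.py 3
```

```text
t 17.5667 pos mm [ 539.56 -162.94  150.69] sd [0.03 0.22 0.03] yaw -9.86 tilt [0.02 0.02] F [ 0.29 -0.44 -0.87] T [-0.099  0.074 -0.012] grip mm,N [ 7.82 40.  ] j3,j7 [0.75 0.22]
```

Call:
{"method": "step_arm", "body": {
  "targets": [
    [0, -0.05, -3.0, 0, 0, 0, 0],
    [0, 0, -2.0, 0, 0, 0, 0],
    [0, 0, -0.5, 0, 0, 0, 0],
    [0, 0, -0.6, 0, 0, 0, 0],
    [0, 0, -0.6, 0, 0, 0, 0]
  ]
}}

```text
time: 17.98
position: [0.5402, -0.1646, 0.0842]
tool_rot: [2.404, 2.02, 0.002]
ft_force: [-0.5, 0.4, 0.0]
grip_width: 0.088
grip_force: 40.0
```

```bash
python3 st.py 2
```

```text
t 18.0333 pos mm [ 539.85 -164.42   83.66] sd [0.37 0.15 0.59] yaw -9.93 tilt [ 0.05 -0.02] F [-0.47 -0.18 -0.51] T [-0.05  0.06  0.02] grip mm,N [ 7.5 40. ] j3,j7 [0.73 0.27]
```

Call:
{"method": "step_arm", "body": {
  "targets": [
    [0, 0, -0.9, 0, 0, 0, 0],
    [0, 0, -0.9, 0, 0, 0, 0],
    [0, 0, -0.7, 0, 0, 0, 0],
    [0, 0, -0.5, 0, 0, 0, 0],
    [0, 0, 0, 0, 0, 0, 0]
  ]
}}

```text
time: 18.45
position: [0.5393, -0.1643, 0.0536]
tool_rot: [-2.405, -2.02, 0.0]
ft_force: [-0.8, 1.8, 1.3]
grip_width: 0.087
grip_force: 40.0
```

```bash
python3 st.py 3
```

```text
t 18.55 pos mm [ 539.28 -164.3    53.56] sd [0.02 0.01 0.02] yaw -9.95 tilt [-0.03  0.02] F [-1.09  0.95  2.04] T [0.019 0.341 0.004] grip mm,N [ 7.59 40.  ] j3,j7 [0.72 0.29]
```

Call:
{"method": "step_arm", "body": {
  "targets": [
    [0, 0, 0, 0, 0, 0, 0.5],
    [0, 0, 0, 0, 0, 0, 0.5],
    [0, 0, 0, 0, 0, 0, 0.5],
    [0, 0, 0, 0, 0, 0, 0.5],
    [0, 0, 2.0, 0, 0, 0, 0.5]
  ]
}}

```text
time: 18.97
position: [0.5367, -0.1634, 0.0705]
tool_rot: [-2.402, -2.018, 0.007]
ft_force: [0.2, 0.5, -0.9]
grip_width: 0.378
grip_force: 0.0
```

Call:
{"method": "step_arm", "body": {
  "targets": [
    [0, 0, 2.5, 0, 0, 0, 0.5],
    [0, 0, 0.5, 0, 0, 0, 0.5],
    [-0.4, -2.1, 0, 0, 0, 0, 0.5],
    [-0.4, -2.2, 0, 0, 0, 0, 0.5],
    [0, 0, 0, 0, 0, 0, 0.5]
  ]
}}

```text
time: 19.38
position: [0.5299, -0.2125, 0.104]
tool_rot: [2.409, 2.012, -0.003]
ft_force: [-1.5, -1.9, -0.1]
grip_width: 0.499
grip_force: 0.0
```

Call:
{"method": "step_arm", "body": {
  "targets": [
    [0, 0, 0, 0, 0, 0, 0.5],
    [0, 0, 0, 0, 0, 0, 0.5],
    [0, 0, 0, 0, 0, 0, 0.5],
    [0, 0, 0, 0, 0, 0, 0.5],
    [0, 0, 0, 0, 0, 0, 0.5]
  ]
}}

```text
time: 19.8
position: [0.5317, -0.2063, 0.1034]
tool_rot: [-2.404, -2.022, -0.0]
ft_force: [0.0, 0.8, 1.1]
grip_width: 0.499
grip_force: 0.0
```

```bash
python3 st.py 3; python3 snap.py c1; sed -i 's/^/&/' blk.py
python3 - <<'E'
import pickle
from h import *
s,im,d=pickle.load(open("c1.pkl","rb")); c=cam("wrist",s); P=pts(c,d)
m=((P[...,2]>.078)&(P[...,2]<.1)&(d>0)&(abs(P[...,0]-.53)<.03)&(P[...,1]<-.13)).astype(np.uint8)
cs,_=cv2.findContours(m,cv2.RETR_EXTERNAL,cv2.CHAIN_APPROX_NONE)
for k in cs:
    if cv2.contourArea(k)<40: continue
    mk=np.zeros_like(m); cv2.drawContours(mk,[k],-1,1,-1); r=cv2.minAreaRect((P[mk>0][:,:2]*1000).astype(np.float32)); print(cv2.boundingRect(k),np.round(r[0],1),np.round(r[1],1),round(r[2],1),P[mk>0][:,2].max())
E
```

```text
t 19.9 pos mm [ 531.63 -206.53  103.46] sd [0.03 0.16 0.05] yaw -9.87 tilt [-0.    0.01] F [-0.05 -0.09  0.5 ] T [-0.109  0.066 -0.007] grip mm,N [43.52  0.  ] j3,j7 [0.76 0.34]
19.9 [ 0.5316 -0.2067  0.1035] yaw -9.89 z [ 0.e+00  1.e-04 -1.e+00] j [-0.33  0.3   0.76  1.82 -0.23  1.11  0.34] 0.49895921905329854
(248, 288, 13, 28) [ 532.9 -201.4] [132.8   7.9] 79.8 0.2659845202626178
(248, 202, 14, 55) [ 536.6 -180.4] [90.2  8.1] 80.0 0.2659845202626178
(246, 128, 15, 60) [ 539.5 -158.3] [45.7  8.2] 79.8 0.2659845202626178
```

Call:
{"method": "step_arm", "body": {
  "targets": [
    [0, 0, -2.5, 0, 0, 0, 0.5],
    [0, 0, -1.9, 0, 0, 0, 0.5],
    [0, 0, -0.55, 0, 0, 0, 0.5],
    [0, 0, 0, 0, 0, 0, 0.3],
    [0, 0, 0, 0, 0, 0, 0]
  ]
}}

```text
time: 20.37
position: [0.5316, -0.2075, 0.0545]
tool_rot: [2.405, 2.02, -0.0]
ft_force: [0.6, 0.4, 0.5]
grip_width: 0.422
grip_force: 0.0
```

Call:
{"method": "step_arm", "body": {
  "targets": [
    [0, 0, 0, 0, 0, 0, 0],
    [0, 0, 0, 0, 0, 0, 0],
    [0, 0, 0, 0, 0, 0, 0],
    [0, 0, 0, 0, 0, 0, 0],
    [0, 0, 0, 0, 0, 0, 0]
  ]
}}

```text
time: 20.78
position: [0.5318, -0.2074, 0.0546]
tool_rot: [2.405, 2.02, 0.001]
ft_force: [-0.2, 0.1, 1.3]
grip_width: 0.089
grip_force: 40.0
```

```bash
python3 st.py 3
```

```text
t 20.8833 pos mm [ 531.81 -207.37   54.61] sd [0.   0.01 0.01] yaw -9.93 tilt [ 0.06 -0.01] F [-0.03  0.41  1.87] T [-0.084  0.09  -0.009] grip mm,N [ 7.71 40.  ] j3,j7 [0.74 0.38]
```

Call:
{"method": "step_arm", "body": {
  "targets": [
    [0, 0, 2.0, 0, 0, 0, 0],
    [0, 0, 3.5, 0, 0, 0, 0],
    [0, 0, 3.5, 0, 0, 0, 0],
    [-0.6, 3.0, 0.5, 0, 0, 0.9, 0],
    [-0.7, 3.6, 0, 0, 0, 0, 0]
  ]
}}

```text
time: 21.3
position: [0.52, -0.1448, 0.1523]
tool_rot: [2.391, 2.028, 0.005]
ft_force: [-0.1, 0.1, -1.0]
grip_width: 0.089
grip_force: 40.0
```

Call:
{"method": "step_arm", "body": {
  "targets": [
    [-0.7, 3.6, 0, 0, 0, 0, 0],
    [-0.7, 3.6, 0, 0, 0, 0, 0],
    [-0.7, 3.6, 0, 0, 0, 0, 0],
    [-0.7, 3.6, 0, 0, 0, 0, 0],
    [-0.7, 3.6, 0, 0, 0, 0, 0]
  ]
}}

```text
time: 21.72
position: [0.4826, 0.0403, 0.1492]
tool_rot: [-2.39, -2.039, -0.001]
ft_force: [1.1, 0.4, 0.2]
grip_width: 0.088
grip_force: 40.0
```

Call:
{"method": "step_arm", "body": {
  "targets": [
    [-0.7, 3.6, 0, 0, 0, 0, 0],
    [-0.7, 3.6, 0, 0, 0, 0, 0],
    [-0.7, 3.6, 0, 0, 0, 0, 0],
    [-0.7, 3.4, 0, 0, 0, 0, 0],
    [0, 0, 0, 0, 0, 0, 0]
  ]
}}

```text
time: 22.13
position: [0.4528, 0.1887, 0.1489]
tool_rot: [-2.377, -2.05, -0.002]
ft_force: [-0.3, 0.3, 0.2]
grip_width: 0.089
grip_force: 40.0
```

Call:
{"method": "step_arm", "body": {
  "targets": [
    [0, 0, 0, 0, 0, 0, 0],
    [0, 0, 0, 0, 0, 0, 0],
    [0, 0, 0, 0, 0, 0, 0],
    [0, 0, 0, 0, 0, 0, 0],
    [0, 0, 0, 0, 0, 0, 0]
  ]
}}

```text
time: 22.55
position: [0.4558, 0.1795, 0.1491]
tool_rot: [2.392, 2.037, 0.0]
ft_force: [-0.0, -0.2, -0.2]
grip_width: 0.089
grip_force: 40.0
```

```bash
python3 st.py 4
```

```text
t 22.7 pos mm [455.68 179.82 149.12] sd [0.07 0.24 0.01] yaw -9.14 tilt [0. 0.] F [ 0.27 -0.09  0.04] T [-0.081  0.071  0.004] grip mm,N [ 7.82 40.  ] j3,j7 [ 0.44 -0.58]
```

Call:
{"method": "step_arm", "body": {
  "targets": [
    [0.03, 0.05, -0.8, 0, 0, 0, 0],
    [0, 0, -0.5, 0, 0, 0, 0],
    [0, 0, -0.4, 0, 0, 0, 0],
    [0, 0, -0.4, 0, 0, 0, 0],
    [0, 0, -0.4, 0, 0, 0, 0]
  ]
}}

```text
time: 23.12
position: [0.4556, 0.1811, 0.1234]
tool_rot: [2.39, 2.039, -0.001]
ft_force: [-0.0, -0.8, -1.0]
grip_width: 0.089
grip_force: 40.0
```

```bash
python3 st.py 2
```

```text
t 23.1667 pos mm [455.54 181.03 123.15] sd [0.05 0.07 0.29] yaw -9.04 tilt [-0.02 -0.04] F [ 0.49 -0.24 -1.56] T [-0.112 -0.119  0.003] grip mm,N [ 7.91 40.  ] j3,j7 [ 0.44 -0.57]
```

Call:
{"method": "step_arm", "body": {
  "targets": [
    [0.02, 0, -0.6, 0, 0, 0, 0],
    [0, 0, -0.6, 0, 0, 0, 0],
    [0, 0, -0.6, 0, 0, 0, 0],
    [0, 0, -0.4, 0, 0, 0, 0],
    [0, 0, -0.3, 0, 0, 0, 0]
  ]
}}

```text
time: 23.58
position: [0.4556, 0.181, 0.0983]
tool_rot: [2.39, 2.039, -0.001]
ft_force: [-0.1, -0.6, 0.3]
grip_width: 0.092
grip_force: 40.0
```

Call:
{"method": "step_arm", "body": {
  "targets": [
    [0, 0, -0.15, 0, 0, 0, 0],
    [0, 0, -0.15, 0, 0, 0, 0],
    [0, 0, -0.1, 0, 0, 0, 0],
    [0, 0, 0, 0, 0, 0, 0],
    [0, 0, 0, 0, 0, 0, 0]
  ]
}}

```text
time: 24.0
position: [0.4557, 0.1811, 0.0965]
tool_rot: [-2.389, -2.039, 0.001]
ft_force: [-3.3, -0.8, 9.2]
grip_width: 0.088
grip_force: 40.0
```

```bash
python3 st.py 3
```

```text
t 24.1 pos mm [455.75 181.13  96.46] sd [0.01 0.01 0.  ] yaw -9.05 tilt [-0.05  0.02] F [-3.67 -1.79  9.42] T [-0.568  1.039 -0.029] grip mm,N [ 7.82 40.  ] j3,j7 [ 0.45 -0.55]
```

Call:
{"method": "step_arm", "body": {
  "targets": [
    [0, 0, 0, 0, 0, -4, 0],
    [0, 0, 0, 0, 0, -4, 0],
    [0, 0, 0, 0, 0, -4, 0],
    [0, 0, 0, 0, 0, -2, 0],
    [0, 0, 0, 0, 0, 0, 0]
  ]
}}

```text
time: 24.52
position: [0.4559, 0.1813, 0.0965]
tool_rot: [-2.621, -1.731, 0.0]
ft_force: [-3.6, -1.9, 9.4]
grip_width: 0.087
grip_force: 40.0
```

```bash
python3 st.py 3
```

```text
t 24.6167 pos mm [455.89 181.31  96.47] sd [0.01 0.01 0.  ] yaw -23.08 tilt [-0.02  0.03] F [-4.13 -1.95  8.73] T [-0.48   0.915 -0.013] grip mm,N [ 7.53 40.  ] j3,j7 [ 0.46 -0.79]
```

Call:
{"method": "step_arm", "body": {
  "targets": [
    [0, 0, 0, 0, 0, -1, 0],
    [0, 0, 0, 0, 0, -1, 0],
    [0, 0, 0, 0, 0, -1, 0],
    [0, 0, 0, 0, 0, 0, 0],
    [0, 0, 0, 0, 0, 0, 0]
  ]
}}

```text
time: 25.03
position: [0.4563, 0.1813, 0.0965]
tool_rot: [-2.665, -1.664, -0.001]
ft_force: [-1.1, -1.7, 7.8]
grip_width: 0.091
grip_force: 40.0
```

```bash
python3 st.py 3
```

```text
t 25.1333 pos mm [456.3  181.35  96.48] sd [0.01 0.01 0.01] yaw -26.04 tilt [0.03 0.04] F [-2.52 -1.49  7.69] T [-0.433  0.665  0.015] grip mm,N [ 7.76 40.  ] j3,j7 [ 0.46 -0.84]
```

Call:
{"method": "step_arm", "body": {
  "targets": [
    [0, 0, 0, 0, 0, -1, 0],
    [0, 0, 0, 0, 0, -1, 0],
    [0, 0, 0, 0, 0, -1, 0],
    [0, 0, 0, 0, 0, 0, 0],
    [0, 0, 0, 0, 0, 0, 0]
  ]
}}

```text
time: 25.55
position: [0.4565, 0.1813, 0.0965]
tool_rot: [-2.707, -1.594, -0.002]
ft_force: [-0.7, -1.3, 7.2]
grip_width: 0.089
grip_force: 40.0
```

```bash
python3 st.py 3
```

```text
t 25.65 pos mm [456.51 181.35  96.5 ] sd [0.01 0.   0.01] yaw -29.03 tilt [0.06 0.04] F [-1.51 -1.32  7.4 ] T [-0.437  0.551  0.076] grip mm,N [ 7.95 40.  ] j3,j7 [ 0.46 -0.9 ]
```

Call:
{"method": "step_arm", "body": {
  "targets": [
    [0, 0, 0, 0, 0, -1, 0],
    [0, 0, 0, 0, 0, -1, 0],
    [0, 0, 0, 0, 0, -1, 0],
    [0, 0, 0, 0, 0, 0, 0],
    [0, 0, 0, 0, 0, 0, 0]
  ]
}}

```text
time: 26.07
position: [0.4565, 0.1814, 0.0965]
tool_rot: [2.748, 1.523, 0.002]
ft_force: [-1.8, -2.2, 7.7]
grip_width: 0.092
grip_force: 40.0
```

```bash
python3 st.py 3
```

```text
t 26.1667 pos mm [456.52 181.35  96.49] sd [0.01 0.   0.01] yaw -32.0 tilt [0.06 0.03] F [-1.75 -1.64  7.31] T [-0.45   0.521  0.213] grip mm,N [ 7.73 40.  ] j3,j7 [ 0.47 -0.95]
```

Call:
{"method": "step_arm", "body": {
  "targets": [
    [0, 0, 0, 0, 0, -1, 0],
    [0, 0, 0, 0, 0, -1, 0],
    [0, 0, 0, 0, 0, 0, 0],
    [0, 0, 0, 0, 0, 0, 0],
    [0, 0, 0, 0, 0, 0, 0]
  ]
}}

```text
time: 26.58
position: [0.4565, 0.1814, 0.0965]
tool_rot: [2.773, 1.475, 0.002]
ft_force: [-2.8, -2.1, 6.9]
grip_width: 0.087
grip_force: 40.0
```

```bash
python3 st.py 3
```

```text
t 26.6833 pos mm [456.54 181.35  96.48] sd [0.01 0.02 0.01] yaw -33.98 tilt [0.07 0.02] F [-1.97 -2.08  7.28] T [-0.483  0.53   0.33 ] grip mm,N [ 7.63 40.  ] j3,j7 [ 0.47 -0.98]
```

Torque is 0.33 N m and still climbing elastically, so this key is wrong too. I turn it back and return it.

Call:
{"method": "step_arm", "body": {
  "targets": [
    [0, 0, 0, 0, 0, 6, 0],
    [0, 0, 0, 0, 0, 6, 0],
    [0, 0, 0, 0, 0, 6, 0],
    [0, 0, 0, 0, 0, 6, 0],
    [0, 0, 0.1, 0, 0, 5, 0]
  ]
}}

```text
time: 27.1
position: [0.4564, 0.1814, 0.0969]
tool_rot: [2.312, 2.127, 0.002]
ft_force: [-0.1, 0.5, -0.9]
grip_width: 0.092
grip_force: 40.0
```

Call:
{"method": "step_arm", "body": {
  "targets": [
    [0, 0, 0.05, 0, 0, 0, 0],
    [0, 0, 0, 0, 0, 0, 0],
    [-0.03, 0, 0, 0, 0, -4, 0],
    [-0.03, 0, 0, 0, 0, 0, 0],
    [0, 0, 0, 0, 0, 0, 0]
  ]
}}

```text
time: 27.52
position: [0.4556, 0.1812, 0.0966]
tool_rot: [2.389, 2.039, 0.001]
ft_force: [0.3, -0.4, -0.6]
grip_width: 0.085
grip_force: 40.0
```

```bash
python3 st.py 3
```

```text
t 27.6167 pos mm [455.57 181.22  96.61] sd [0.01 0.01 0.01] yaw -9.02 tilt [0.04 0.  ] F [ 1.54 -0.15 -0.65] T [-0.071 -0.271 -0.   ] grip mm,N [ 7.56 40.  ] j3,j7 [ 0.44 -0.55]
```

Call:
{"method": "step_arm", "body": {
  "targets": [
    [0, 0, 1.5, 0, 0, 0, 0],
    [0, 0, 2.5, 0, 0, 0, 0],
    [0, 0, 1.4, 0, 0, 0, 0],
    [0.6, -3.0, 0, 0, 0, -0.9, 0],
    [0.7, -3.6, 0, 0, 0, 0, 0]
  ]
}}

```text
time: 28.03
position: [0.4684, 0.1176, 0.1516]
tool_rot: [-2.399, -2.028, -0.003]
ft_force: [1.2, -0.4, -0.1]
grip_width: 0.091
grip_force: 40.0
```

Call:
{"method": "step_arm", "body": {
  "targets": [
    [0.7, -3.6, 0, 0, 0, 0, 0],
    [0.7, -3.6, 0, 0, 0, 0, 0],
    [0.7, -3.6, 0, 0, 0, 0, 0],
    [0.7, -3.6, 0, 0, 0, 0, 0],
    [0.7, -3.6, 0, 0, 0, 0, 0]
  ]
}}

```text
time: 28.45
position: [0.503, -0.0663, 0.1506]
tool_rot: [-2.404, -2.021, -0.001]
ft_force: [0.9, 0.6, -0.7]
grip_width: 0.088
grip_force: 40.0
```

Call:
{"method": "step_arm", "body": {
  "targets": [
    [0.7, -3.6, 0, 0, 0, 0, 0],
    [0.7, -3.6, 0, 0, 0, 0, 0],
    [0.7, -3.6, 0, 0, 0, 0, 0],
    [0.7, -3.4, 0, 0, 0, 0, 0],
    [0, 0, 0, 0, 0, 0, 0]
  ]
}}

```text
time: 28.87
position: [0.5302, -0.2154, 0.1509]
tool_rot: [2.411, 2.007, -0.006]
ft_force: [-1.0, 0.3, -0.5]
grip_width: 0.09
grip_force: 40.0
```

Call:
{"method": "step_arm", "body": {
  "targets": [
    [0, 0, 0, 0, 0, 0, 0],
    [0, 0, 0, 0, 0, 0, 0],
    [0, 0, 0, 0, 0, 0, 0],
    [0, 0, 0, 0, 0, 0, 0],
    [0, 0, 0, 0, 0, 0, 0]
  ]
}}

```text
time: 29.28
position: [0.5315, -0.2052, 0.1506]
tool_rot: [-2.403, -2.023, -0.001]
ft_force: [-0.3, -0.2, -0.4]
grip_width: 0.088
grip_force: 40.0
```

```bash
python3 st.py 3
```

```text
t 29.3833 pos mm [ 531.52 -205.47  150.66] sd [0.03 0.25 0.03] yaw -9.82 tilt [0.02 0.04] F [-0.21 -0.08 -0.77] T [-0.125  0.064  0.013] grip mm,N [ 7.77 40.  ] j3,j7 [0.8  0.31]
```

Call:
{"method": "step_arm", "body": {
  "targets": [
    [0.02, -0.03, -3.0, 0, 0, 0, 0],
    [0, 0, -2.0, 0, 0, 0, 0],
    [0, 0, -0.5, 0, 0, 0, 0],
    [0, 0, -0.6, 0, 0, 0, 0],
    [0, 0, -0.5, 0, 0, 0, 0]
  ]
}}

```text
time: 29.8
position: [0.5322, -0.2072, 0.0854]
tool_rot: [2.404, 2.02, 0.001]
ft_force: [-0.1, -0.1, -0.0]
grip_width: 0.086
grip_force: 40.0
```

```bash
python3 st.py 2
```

```text
t 29.85 pos mm [ 531.92 -207.07   84.87] sd [0.3  0.13 0.53] yaw -9.92 tilt [ 0.04 -0.01] F [-0.12 -0.18 -0.66] T [-0.118  0.072  0.012] grip mm,N [ 7.68 40.  ] j3,j7 [0.78 0.37]
```

Call:
{"method": "step_arm", "body": {
  "targets": [
    [0, 0, -0.9, 0, 0, 0, 0],
    [0, 0, -0.9, 0, 0, 0, 0],
    [0, 0, -0.7, 0, 0, 0, 0],
    [0, 0, -0.5, 0, 0, 0, 0],
    [0, 0, -0.05, 0, 0, 0, 0]
  ]
}}

```text
time: 30.27
position: [0.5311, -0.2068, 0.0545]
tool_rot: [-2.404, -2.019, 0.0]
ft_force: [-4.2, 2.8, 12.2]
grip_width: 0.09
grip_force: 40.0
```

```bash
python3 st.py 3
```

```text
t 30.3667 pos mm [ 531.03 -206.82   54.55] sd [0.02 0.02 0.01] yaw -9.95 tilt [-0.08  0.08] F [-3.74  2.33  8.75] T [ 0.367  0.992 -0.006] grip mm,N [ 7.73 40.  ] j3,j7 [0.76 0.39]
```

Home. Release and go to the third key at (524.0, -251).

Call:
{"method": "step_arm", "body": {
  "targets": [
    [0, 0, 0, 0, 0, 0, 0.5],
    [0, 0, 0, 0, 0, 0, 0.5],
    [0, 0, 0, 0, 0, 0, 0.5],
    [0, 0, 0, 0, 0, 0, 0.5],
    [0, 0, 2.0, 0, 0, 0, 0.5]
  ]
}}

```text
time: 30.78
position: [0.5288, -0.2059, 0.0708]
tool_rot: [-2.401, -2.018, 0.007]
ft_force: [-0.9, 0.9, -0.2]
grip_width: 0.382
grip_force: 0.0
```

Call:
{"method": "step_arm", "body": {
  "targets": [
    [0, 0, 2.5, 0, 0, 0, 0.5],
    [0, 0, 0.5, 0, 0, 0, 0.5],
    [-0.35, -2.2, 0, 0, 0, 0, 0.5],
    [-0.35, -2.2, 0, 0, 0, 0, 0.5],
    [0, 0, 0, 0, 0, 0, 0.5]
  ]
}}

```text
time: 31.2
position: [0.5229, -0.2563, 0.1044]
tool_rot: [2.408, 2.013, -0.003]
ft_force: [-0.5, -1.0, 0.2]
grip_width: 0.5
grip_force: 0.0
```

Call:
{"method": "step_arm", "body": {
  "targets": [
    [0, 0, 0, 0, 0, 0, 0.5],
    [0, 0, 0, 0, 0, 0, 0.5],
    [0, 0, 0, 0, 0, 0, 0.5],
    [0, 0, 0, 0, 0, 0, 0.5],
    [0, 0, 0, 0, 0, 0, 0.5]
  ]
}}

```text
time: 31.62
position: [0.5248, -0.2501, 0.1039]
tool_rot: [-2.404, -2.022, -0.0]
ft_force: [0.6, -0.5, 0.0]
grip_width: 0.5
grip_force: 0.0
```

```bash
python3 st.py 3
```

```text
t 31.7167 pos mm [ 524.78 -250.3   103.97] sd [0.05 0.17 0.05] yaw -9.87 tilt [0.   0.02] F [ 0.21  0.01 -0.02] T [-0.093  0.038  0.006] grip mm,N [43.44  0.  ] j3,j7 [0.8  0.44]
```

Call:
{"method": "step_arm", "body": {
  "targets": [
    [-0.07, 0, -2.5, 0, 0, 0, 0.5],
    [0, 0, -1.9, 0, 0, 0, 0.5],
    [0, 0, -0.55, 0, 0, 0, 0.5],
    [0, 0, 0, 0, 0, 0, 0.3],
    [0, 0, 0, 0, 0, 0, 0]
  ]
}}

```text
time: 32.13
position: [0.524, -0.2513, 0.055]
tool_rot: [2.405, 2.02, -0.0]
ft_force: [0.5, -0.2, -0.4]
grip_width: 0.42
grip_force: 0.0
```

Call:
{"method": "step_arm", "body": {
  "targets": [
    [0, 0, 0, 0, 0, 0, 0],
    [0, 0, 0, 0, 0, 0, 0],
    [0, 0, 0, 0, 0, 0, 0],
    [0, 0, 0, 0, 0, 0, 0],
    [0, 0, 0, 0, 0, 0, 0]
  ]
}}

```text
time: 32.55
position: [0.5242, -0.2512, 0.0551]
tool_rot: [2.405, 2.02, 0.001]
ft_force: [0.1, 1.4, 1.9]
grip_width: 0.085
grip_force: 40.0
```

```bash
python3 st.py 3
```

```text
t 32.65 pos mm [ 524.18 -251.21   55.11] sd [0.02 0.01 0.01] yaw -9.94 tilt [ 0.06 -0.01] F [0.03 0.69 2.47] T [-0.088  0.102  0.019] grip mm,N [ 7.65 40.  ] j3,j7 [0.77 0.48]
```

Call:
{"method": "step_arm", "body": {
  "targets": [
    [0, 0, 2.0, 0, 0, 0, 0],
    [0, 0, 3.5, 0, 0, 0, 0],
    [0, 0, 3.4, 0, 0, 0, 0],
    [-0.5, 3.6, 0.5, 0, 0, 0.9, 0],
    [-0.6, 3.6, 0, 0, 0, 0, 0]
  ]
}}

```text
time: 33.07
position: [0.5141, -0.1818, 0.1516]
tool_rot: [2.391, 2.03, 0.004]
ft_force: [0.8, 1.2, -1.5]
grip_width: 0.092
grip_force: 40.0
```

Call:
{"method": "step_arm", "body": {
  "targets": [
    [-0.6, 3.6, 0, 0, 0, 0, 0],
    [-0.6, 3.6, 0, 0, 0, 0, 0],
    [-0.6, 3.6, 0, 0, 0, 0, 0],
    [-0.6, 3.6, 0, 0, 0, 0, 0],
    [-0.6, 3.6, 0, 0, 0, 0, 0]
  ]
}}

```text
time: 33.48
position: [0.482, 0.0025, 0.1487]
tool_rot: [-2.39, -2.039, -0.001]
ft_force: [0.6, -0.1, -0.6]
grip_width: 0.088
grip_force: 40.0
```

Call:
{"method": "step_arm", "body": {
  "targets": [
    [-0.6, 3.6, 0, 0, 0, 0, 0],
    [-0.6, 3.6, 0, 0, 0, 0, 0],
    [-0.6, 3.6, 0, 0, 0, 0, 0],
    [-0.5, 3.6, 0, 0, 0, 0, 0],
    [-0.4, 3.6, 0, 0, 0, 0, 0]
  ]
}}

```text
time: 33.9
position: [0.4549, 0.1825, 0.1486]
tool_rot: [-2.389, -2.039, -0.0]
ft_force: [1.4, -0.6, -0.2]
grip_width: 0.085
grip_force: 40.0
```

Call:
{"method": "step_arm", "body": {
  "targets": [
    [0, 0, 0, 0, 0, 0, 0],
    [0, 0, 0, 0, 0, 0, 0],
    [0, 0, 0, 0, 0, 0, 0],
    [0, 0, 0, 0, 0, 0, 0],
    [0, 0, 0, 0, 0, 0, 0]
  ]
}}

```text
time: 34.32
position: [0.4562, 0.1793, 0.1486]
tool_rot: [2.392, 2.036, -0.0]
ft_force: [-0.4, 0.3, -1.2]
grip_width: 0.084
grip_force: 40.0
```

```bash
python3 st.py 5
```

```text
t 34.5167 pos mm [456.09 179.77 148.62] sd [0.05 0.31 0.03] yaw -9.16 tilt [0. 0.] F [-0.17 -0.01 -0.82] T [-0.086  0.051  0.013] grip mm,N [ 7.63 40.  ] j3,j7 [ 0.46 -0.58]
```

Call:
{"method": "step_arm", "body": {
  "targets": [
    [0, 0.03, -0.8, 0, 0, 0, 0],
    [0, 0, -0.5, 0, 0, 0, 0],
    [0, 0, -0.4, 0, 0, 0, 0],
    [0, 0, -0.4, 0, 0, 0, 0],
    [0, 0, -0.4, 0, 0, 0, 0]
  ]
}}

```text
time: 34.93
position: [0.4556, 0.1811, 0.1229]
tool_rot: [2.39, 2.039, -0.001]
ft_force: [-0.3, -1.5, -1.0]
grip_width: 0.083
grip_force: 40.0
```

```bash
python3 st.py 2
```

```text
t 34.9833 pos mm [455.55 181.04 122.62] sd [0.05 0.06 0.3 ] yaw -9.04 tilt [-0.03 -0.04] F [-0.25 -0.74 -0.96] T [-0.083 -0.102 -0.015] grip mm,N [ 7.34 40.  ] j3,j7 [ 0.47 -0.56]
```

Call:
{"method": "step_arm", "body": {
  "targets": [
    [0, 0, -0.6, 0, 0, 0, 0],
    [0, 0, -0.6, 0, 0, 0, 0],
    [0, 0, -0.6, 0, 0, 0, 0],
    [0, 0, -0.4, 0, 0, 0, 0],
    [0, 0, -0.2, 0, 0, 0, 0]
  ]
}}

```text
time: 35.4
position: [0.4556, 0.1809, 0.0988]
tool_rot: [2.39, 2.039, -0.001]
ft_force: [1.3, -0.3, -0.1]
grip_width: 0.087
grip_force: 40.0
```

Call:
{"method": "step_arm", "body": {
  "targets": [
    [0, 0, -0.1, 0, 0, 0, 0],
    [0, 0, -0.15, 0, 0, 0, 0],
    [0, 0, -0.1, 0, 0, 0, 0],
    [0, 0, 0, 0, 0, 0, 0],
    [0, 0, 0, 0, 0, 0, 0]
  ]
}}

```text
time: 35.82
position: [0.4558, 0.1813, 0.097]
tool_rot: [-2.389, -2.039, -0.0]
ft_force: [-1.4, -1.6, 6.6]
grip_width: 0.092
grip_force: 40.0
```

```bash
python3 st.py 3
```

```text
t 35.9167 pos mm [455.82 181.25  97.02] sd [0.01 0.02 0.01] yaw -9.04 tilt [-0.01  0.02] F [-2.14 -1.49  5.96] T [-0.362  0.619 -0.004] grip mm,N [ 7.73 40.  ] j3,j7 [ 0.47 -0.55]
```

Home with about 6 N on it; I press slightly more and then turn.

Call:
{"method": "step_arm", "body": {
  "targets": [
    [0, 0, -0.05, 0, 0, 0, 0],
    [0, 0, 0, 0, 0, -5, 0],
    [0, 0, 0, 0, 0, -5, 0],
    [0, 0, 0, 0, 0, -4, 0],
    [0, 0, 0, 0, 0, 0, 0]
  ]
}}

```text
time: 36.33
position: [0.456, 0.1814, 0.097]
tool_rot: [-2.622, -1.729, -0.001]
ft_force: [-3.7, -1.2, 8.2]
grip_width: 0.088
grip_force: 40.0
```

```bash
python3 st.py 3
```

```text
t 36.4333 pos mm [455.96 181.42  96.99] sd [0.02 0.   0.02] yaw -23.12 tilt [0.   0.05] F [-2.93 -1.56  8.47] T [-0.417  0.811 -0.037] grip mm,N [ 7.84 40.  ] j3,j7 [ 0.48 -0.79]
```

Call:
{"method": "step_arm", "body": {
  "targets": [
    [0, 0, 0, 0, 0, -2, 0],
    [0, 0, 0, 0, 0, -2, 0],
    [0, 0, 0, 0, 0, -2, 0],
    [0, 0, 0, 0, 0, 0, 0],
    [0, 0, 0, 0, 0, 0, 0]
  ]
}}

```text
time: 36.85
position: [0.456, 0.1815, 0.097]
tool_rot: [-2.707, -1.593, -0.001]
ft_force: [-2.3, -0.8, 8.1]
grip_width: 0.092
grip_force: 40.0
```

```bash
python3 st.py 3
```

```text
t 36.95 pos mm [456.02 181.49  96.98] sd [0.01 0.01 0.01] yaw -29.05 tilt [0.01 0.05] F [-2.7  -0.76  7.67] T [-0.392  0.766 -0.021] grip mm,N [ 7.87 40.  ] j3,j7 [ 0.49 -0.9 ]
```

Call:
{"method": "step_arm", "body": {
  "targets": [
    [0, 0, 0, 0, 0, -1, 0],
    [0, 0, 0, 0, 0, -1, 0],
    [0, 0, 0, 0, 0, -1, 0],
    [0, 0, 0, 0, 0, 0, 0],
    [0, 0, 0, 0, 0, 0, 0]
  ]
}}

```text
time: 37.37
position: [0.456, 0.1815, 0.097]
tool_rot: [-2.748, -1.522, -0.001]
ft_force: [-3.2, -1.9, 8.1]
grip_width: 0.089
grip_force: 40.0
```

```bash
python3 st.py 3
```

```text
t 37.4667 pos mm [456.05 181.52  96.99] sd [0.   0.   0.01] yaw -32.04 tilt [0.01 0.06] F [-3.14 -1.12  8.14] T [-0.396  0.759 -0.008] grip mm,N [ 7.59 40.  ] j3,j7 [ 0.49 -0.95]
```

No torque at 23°, so this looks like the right key. Carrying on in checked stages.

Call:
{"method": "step_arm", "body": {
  "targets": [
    [0, 0, 0, 0, 0, -2, 0],
    [0, 0, 0, 0, 0, -2, 0],
    [0, 0, 0, 0, 0, -2, 0],
    [0, 0, 0, 0, 0, 0, 0],
    [0, 0, 0, 0, 0, 0, 0]
  ]
}}

```text
time: 37.88
position: [0.4561, 0.1816, 0.097]
tool_rot: [-2.824, -1.376, -0.001]
ft_force: [-2.8, -0.9, 7.8]
grip_width: 0.091
grip_force: 40.0
```

```bash
python3 st.py 3
```

```text
t 37.9833 pos mm [456.12 181.56  96.99] sd [0.01 0.01 0.01] yaw -38.05 tilt [0.02 0.06] F [-2.21 -0.84  7.89] T [-0.319  0.742 -0.028] grip mm,N [ 7.9 40. ] j3,j7 [ 0.49 -1.05]
```

Call:
{"method": "step_arm", "body": {
  "targets": [
    [0, 0, 0, 0, 0, -3, 0],
    [0, 0, 0, 0, 0, -3, 0],
    [0, 0, 0, 0, 0, -3, 0],
    [0, 0, 0, 0, 0, -3, 0],
    [0, 0, 0, 0, 0, 0, 0]
  ]
}}

```text
time: 38.4
position: [0.4563, 0.1816, 0.097]
tool_rot: [-2.953, -1.07, -0.002]
ft_force: [-2.0, -1.4, 7.1]
grip_width: 0.091
grip_force: 40.0
```

```bash
python3 st.py 3
```

```text
t 38.5 pos mm [456.27 181.64  96.99] sd [0.01 0.01 0.01] yaw -50.09 tilt [0.04 0.07] F [-2.2  -1.11  7.12] T [-0.297  0.646 -0.02 ] grip mm,N [ 7.84 40.  ] j3,j7 [ 0.5  -1.26]
```

Call:
{"method": "step_arm", "body": {
  "targets": [
    [0, 0, 0, 0, 0, -4, 0],
    [0, 0, 0, 0, 0, -4, 0],
    [0, 0, 0, 0, 0, -4, 0],
    [0, 0, 0, 0, 0, -4, 0],
    [0, 0, 0, 0, 0, -4, 0]
  ]
}}

```text
time: 38.92
position: [0.4565, 0.1817, 0.097]
tool_rot: [-3.094, -0.539, -0.002]
ft_force: [-1.6, -0.0, 5.9]
grip_width: 0.088
grip_force: 40.0
```

Call:
{"method": "step_arm", "body": {
  "targets": [
    [0, 0, 0, 0, 0, -4, 0],
    [0, 0, 0, 0, 0, -4, 0],
    [0, 0, 0, 0, 0, -4, 0],
    [0, 0, 0, 0, 0, -4, 0],
    [0, 0, 0, 0, 0, 0, 0]
  ]
}}

```text
time: 39.33
position: [0.4568, 0.1816, 0.097]
tool_rot: [-3.139, -0.104, -0.003]
ft_force: [-0.1, -1.4, 6.2]
grip_width: 0.09
grip_force: 40.0
```

```bash
python3 st.py 3
```

```text
t 39.4333 pos mm [456.77 181.65  97.01] sd [0.01 0.01 0.  ] yaw -86.12 tilt [0.1  0.08] F [-0.63 -1.11  6.21] T [-0.191  0.381 -0.042] grip mm,N [ 7.78 40.  ] j3,j7 [ 0.54 -1.88]
```

Call:
{"method": "step_arm", "body": {
  "targets": [
    [0, 0, 0, 0, 0, -2, 0],
    [0, 0, 0, 0, 0, -2, 0],
    [0, 0, 0, 0, 0, -2, 0],
    [0, 0, 0, 0, 0, 0, 0],
    [0, 0, 0, 0, 0, 0, 0]
  ]
}}

```text
time: 39.85
position: [0.4569, 0.1816, 0.097]
tool_rot: [-3.14, 0.056, -0.003]
ft_force: [-0.1, -1.2, 5.6]
grip_width: 0.089
grip_force: 40.0
```

```bash
python3 st.py 3
```

```text
t 39.95 pos mm [456.85 181.63  97.02] sd [0.02 0.01 0.01] yaw -92.05 tilt [0.11 0.08] F [-0.12 -1.18  5.51] T [-0.224  0.35  -0.014] grip mm,N [ 7.75 40.  ] j3,j7 [ 0.54 -1.99]
```

Tool is at 83°. I continue through the play to the stop.

Call:
{"method": "step_arm", "body": {
  "targets": [
    [0, 0, 0, 0, 0, -1.5, 0],
    [0, 0, 0, 0, 0, -1.5, 0],
    [0, 0, 0, 0, 0, -1, 0],
    [0, 0, 0, 0, 0, 0, 0],
    [0, 0, 0, 0, 0, 0, 0]
  ]
}}

```text
time: 40.37
position: [0.4568, 0.1812, 0.097]
tool_rot: [-3.136, 0.166, -0.002]
ft_force: [-1.4, -0.7, 6.5]
grip_width: 0.09
grip_force: 40.0
```

```bash
python3 st.py 3
```

```text
t 40.4667 pos mm [456.78 181.25  97.01] sd [0.01 0.01 0.01] yaw -96.04 tilt [0.09 0.04] F [-1.33 -1.14  6.46] T [-0.44   0.426  0.038] grip mm,N [ 7.71 40.  ] j3,j7 [ 0.55 -2.06]
```

Call:
{"method": "step_arm", "body": {
  "targets": [
    [0, 0, 0, 0, 0, -1, 0],
    [0, 0, 0, 0, 0, -1, 0],
    [0, 0, 0, 0, 0, -1, 0],
    [0, 0, 0, 0, 0, 0, 0],
    [0, 0, 0, 0, 0, 0, 0]
  ]
}}

```text
time: 40.88
position: [0.4567, 0.1808, 0.097]
tool_rot: [-3.132, 0.248, -0.002]
ft_force: [-0.6, -2.3, 7.8]
grip_width: 0.089
grip_force: 40.0
```

```bash
python3 st.py 3
```

```text
t 40.9833 pos mm [456.67 180.85  97.01] sd [0.01 0.01 0.01] yaw -99.04 tilt [0.07 0.01] F [-0.74 -2.25  7.63] T [-0.621  0.525  0.121] grip mm,N [ 7.69 40.  ] j3,j7 [ 0.55 -2.11]
```

Call:
{"method": "step_arm", "body": {
  "targets": [
    [0, 0, 0, 0, 0, -1, 0],
    [0, 0, 0, 0, 0, -1, 0],
    [0, 0, 0, 0, 0, -1, 0],
    [0, 0, 0, 0, 0, 0, 0],
    [0, 0, 0, 0, 0, 0, 0]
  ]
}}

```text
time: 41.4
position: [0.4567, 0.1808, 0.097]
tool_rot: [3.124, -0.327, 0.002]
ft_force: [-1.3, -2.7, 8.1]
grip_width: 0.09
grip_force: 40.0
```

```bash
python3 st.py 4
```

```text
t 41.55 pos mm [456.69 180.81  97.01] sd [0.01 0.01 0.01] yaw -101.97 tilt [ 0.08 -0.02] F [-1.31 -2.53  7.7 ] T [-0.663  0.515  0.448] grip mm,N [ 7.79 40.  ] j3,j7 [ 0.55 -2.16]
```

Call:
{"method": "step_arm", "body": {
  "targets": [
    [0, 0, 0.05, 0, 0, 1.5, 0],
    [0, 0, 0, 0, 0, 1.5, 0],
    [0, 0, 0, 0, 0, 0, 0],
    [0, 0, 0, 0, 0, 0, 0],
    [0, 0, 0, 0, 0, 0, 0]
  ]
}}

```text
time: 41.97
position: [0.4566, 0.1808, 0.097]
tool_rot: [-3.132, 0.249, -0.002]
ft_force: [0.1, -2.7, 5.8]
grip_width: 0.087
grip_force: 40.0
```

```bash
python3 st.py 3
```

```text
t 42.0667 pos mm [456.63 180.82  97.02] sd [0.   0.01 0.01] yaw -99.09 tilt [ 0.07 -0.  ] F [-0.05 -2.43  6.08] T [-0.613  0.267  0.128] grip mm,N [ 7.74 40.  ] j3,j7 [ 0.55 -2.11]
```

Call:
{"method": "step_arm", "body": {
  "targets": [
    [0, 0, 0, 0, 0, 0, 0.4],
    [0, 0, 0, 0, 0, 0, 0.4],
    [0, 0, 0, 0, 0, 0, 0.4],
    [0, 0, 0, 0, 0, 0, 0.4],
    [0, 0, 0, 0, 0, 0, 0.4]
  ]
}}

```text
time: 42.48
position: [0.4556, 0.1813, 0.0959]
tool_rot: [3.132, -0.248, -0.001]
ft_force: [-1.2, -0.0, 0.1]
grip_width: 0.356
grip_force: 0.0
```

Call:
{"method": "step_arm", "body": {
  "targets": [
    [0, 0, 1, 0, 0, 0, 0.4],
    [0, 0, 2, 0, 0, 0, 0.4],
    [0, 0, 3, 0, 0, 0, 0.4],
    [0, 0, 3, 0, 0, 0, 0.4],
    [0, 0, 2, 0, 0, 0, 0.4]
  ]
}}

```text
time: 42.9
position: [0.4568, 0.1814, 0.2096]
tool_rot: [-3.13, 0.248, -0.004]
ft_force: [0.4, 0.7, -0.3]
grip_width: 0.4
grip_force: 0.0
```

Call:
{"method": "step_arm", "body": {
  "targets": [
    [-1, 0, 0, 0, 0, 0, 0.4],
    [0, 0, 0, 0, 0, 0, 0.4],
    [0, 0, 0, 0, 0, 0, 0.4],
    [0, 0, 0, 0, 0, 0, 0.4],
    [0, 0, 0, 0, 0, 0, 0.4]
  ]
}}

```text
time: 43.32
position: [0.4453, 0.1808, 0.205]
tool_rot: [3.13, -0.248, -0.002]
ft_force: [-0.1, 0.2, 0.3]
grip_width: 0.401
grip_force: 0.0
```

```bash
python3 snap.py f1
python3 - <<'E'
from h import *
a,da=ctrl.get_image("scene"); b,db=ctrl.get_image("side")
np.savez("fin.npz",a=a,da=da,b=b,db=db)
cr=lambda i,x,y,w,h:cv2.resize(i[y:y+h,x:x+w],(390,390*h//w),interpolation=cv2.INTER_CUBIC)
A=cr(a,110,120,240,190); B=cr(b,160,110,240,190); cv2.imwrite("pics/fin.png",np.hstack([A,B])[...,::-1])
import pickle
s,im,d=pickle.load(open("f1.pkl","rb")); P=pts(cam("wrist",s),d); m=(P[...,2]>.12)&(P[...,2]<.14)&(d>0)&(np.hypot(P[...,0]-.456,P[...,1]-.181)<.035)
r=cv2.minAreaRect((P[m][:,:2]*1000).astype(np.float32)); print("bow",m.sum(),r,np.percentile(P[m][:,2],[50,95]).round(4))
for n,i,dd in(("scene",a,da),("side",b,db)):
    Q=pts(cam(n),dd); m=(Q[...,2]>.075)&(Q[...,2]<.1)&(np.hypot(Q[...,0]-.532,Q[...,1]+.208)<.08); q=Q[m]; print(n,m.sum(),np.percentile(q[:,2],90).round(4),np.sort(q[:,1])[[0,-1]].round(3))
    c0=np.load(n+"0.npz")["im"].astype(int); print("changed px",(np.abs(c0-i).max(2)>60).sum())
E
```

```text
43.3167 [0.4453 0.1808 0.205 ] yaw -99.05 z [-0.0016 -0.0014 -1.    ] j [-0.98 -0.05  0.53  1.9   0.03  1.29 -2.19] 0.4011229864219048
bow 442 ((455.6555480957031, 180.330810546875), (7.998585224151611, 33.72023391723633), 81.01665496826172) [0.1279 0.1292]
scene 84 0.0857 [-0.223 -0.148]
changed px 8326
side 92 0.0881 [-0.225 -0.147]
changed px 21545
```

View pics/fin.png

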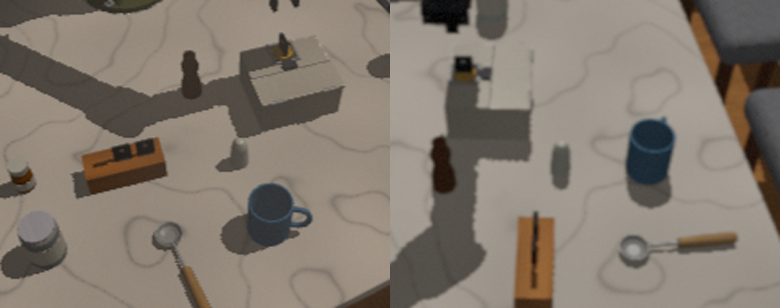

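View pics/f1.png

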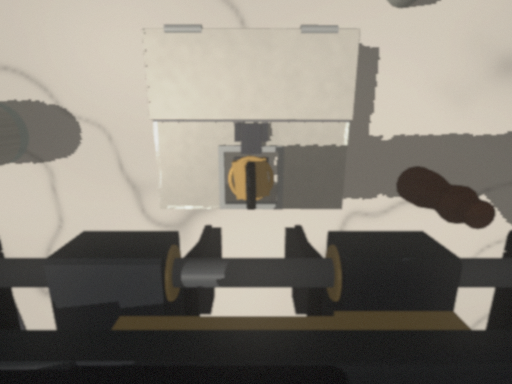

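The final views show the key upright in the lock and turned 90° (bow at about (251,184) in the wrist view, top at 128 mm, so fully home). The other two keys stand home in the block with their tops at about 86 mm, and the bystanders look unmoved. I hand the job in.

```bash
python3 -c "
from bench import ctrl
print(ctrl.close_job())"
```

```text
the job is handed in; nothing more can be done
None
```

The third key tried (from hole 0) turned the lock to its stop and is left fully home in it, the two wrong keys stand fully home in the block, and the job was handed in at about 43 s of robot time (verdict not shown).

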